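Couple the shell carrier to the ball stand

ROBOT

A 6-joint arm with a two-finger parallel gripper is mounted at the origin on the work surface. World frame = base frame: x ahead of the robot, y to its left, z up, the work surface at z = 0. Lengths are in m, angles in rad, forces in N, time in s.
With the tool pointing down it reaches from about 0.225 to 0.875 m from the base axis. Payload 3.4 kg.
Tool frame: the origin (TCP) lies at the very end of the fingers, on their centre line; the grasp point (between the pads) lies 19 mm behind it; x points along the fingers, y is the direction in which the jaws open and shut, and the axes are right-handed (so a half turn about x gives the same grasp; the last joint's range is limited). The gripper opens to 85 mm and grips with 20 to 120 N. Pads are 22 mm wide; open, the fingers measure 114 mm over their backs; the gripper's body (76 mm by 85 mm) begins 54 mm behind the grasp point. The pads swing forward as they close: fully open they stand 13 mm farther back than shut.
Start: joints at [1.044, 0.276, 1.505, -0, 1.361, -0.121], TCP at [0.227, 0.528, 0.198] pointing down, gripper open.
Joint ranges: [-2.89, 2.89], [-0.75, 2.08], [0.22, 2.7], [-1.18, 4.32], [0.11, 2.71], [-2.7, 2.7]. Speed limits (rad/s): [2.57, 2.57, 3.14, 3.14, 3.14, 3.14].

INTERFACE

Orientations are given as a unit quaternion [w, x, y, z].
In Python, from rig import manip gives the robot as it stands. The module is installed in compiled form; this text tells all that it offers.
- The arm moves only by the tool play_rows, never from a script. Its argument "plan" is a list that holds one entry, the list of rows, each a list of 5 numbers: the closure, from 0 (fully open) to 1 (shut), then the shift along the tool's x, y, z in m, then the turn about the tool's x in degrees. A call has 1 to 12 rows; each row is the pose to reach, as a shift and turn from the pose measured when the call began, along the tool's axes at that moment; what a row does not reach only later rows make up. A row lasts 1/10 s, in which the tool goes at most 50 mm and 8.59 degrees, less where a joint would pass 70% of its speed; a pose out of reach is approached as far as the arm can. A call with a gripper value outside its range is refused whole. The fingers move at their own pace and stop on an object; "grip_force" is the grip in N (left out, the last holds). Time passes only in rows, so rows that repeat a pose let the fingers close. It gives the time, the measured TCP pose, the force and the opening at its end, in the units of the state.
- manip.get_state(): the state, without advancing time (a new reading comes with each control period).
- manip.get_image(name): name is "side" or "top"; returns (picture, depth): 400x640x3 uint8, red, green, blue; 400x640 float32, m along the optical axis (not along the pixel's ray), 0 where there is no reading.
- manip.camera_params(name): a dict with "intrinsics" (3x3 intrinsics, pixels), "R" (3x3) and "t" (3): a world point X has camera coordinates R X + t. Camera axes: x right, y down, z forward; pixel columns grow to the right and rows downward; lengths in m; the calibration is good to about 2 mm. A picture is of the moment at which its call begins. camera_params takes no time and is no camera call.
- manip.sign_off(): hands the job in, once; it reports no verdict.
The state is a dict: "clock": time; "qpos": joint angles; "qd": joint speeds; "effort": joint torques, N m; "position": TCP position; "ee_rot": TCP orientation; "contact_force": force on the tool from outside, world axes, zero at the start; "moment": the same for the moment, N m; "width": finger opening in m.
Only numpy, scipy, OpenCV 4.12 (cv2) and the standard library are available. Lean on these libraries where they do the work, as an engineer would, in place of code of your own. Each camera call takes 0.05 s, during which the arm holds its last target.

TASK

Move the coupler with the clear shell from the parking block to the blue ball stand: first raise its red handle while it is still parked, then lower it gently over the ball until it sits fully home on the saddle, tongue lying back along the saddle, and press the red handle fully down to lock it. The ball's exact place and height are not known, so feel for them: never force or drop the coupler on the stand, and leave the other things on the bench where they are.

Things in the scene. Friction and masses are not known exactly. Their poses are not given: they have to be found in the camera images.
- coupler_grip (a point): Centre of the black grip block (36 mm along x, 26 mm across y, 40 mm high) on top of the coupler, a loose aluminium unit of 0.65 to 0.95 kg. Pinch it across the 26 mm from above. Coupler axes: z up, +x to its clear dome (33 mm radius on a 76 mm square plate, 67 mm ahead, plate underside 24 mm below this point, dome top 12 mm above), -x to its red handle. The underside is 68 mm below.
- coupler_seat (a point): Centre of the round socket's mouth in the coupler's flat underside, 68 mm straight below coupler_grip, same axes. The socket is 33 mm across, 42 mm deep, open downwards; its housing is 50 mm across. A tongue, 28 mm wide, runs back from it to x = -93 mm, flush with the underside.
- handle (a joint): Angle of the red coupler handle, rad: 0 = fully down (locked, a steel jaw closes under the ball), 0.9 = fully up (jaw clear of the socket above 0.5). Hinge axis level, along the coupler's y, 34 mm behind (-x) and 26 mm below coupler_grip. It stays where it is left. Raising takes 1 to 2 N at the bar, pressing down about 4 to 5 N, then a stiff rubber stop at 0.
- handle_bar (a point): Centre of the red cross bar at the handle's end: a cylinder 36 mm long (along the coupler's y), 16 mm in diameter. At joint 0 it lies 85 mm behind (-x) and 14 mm above the hinge, so 119 mm behind and 12 mm below coupler_grip; raised, it moves up and forward on an 86 mm circle about the hinge. It spins freely on its pin, so it can be pinched from above across its ends and carried round.
- stand_mark (a point): Centre mark, at table height, of the blue ball stand, bolted down (base plate 190 x 100 mm, from x = -140 to +50 mm; z up). Its steel ball, 30 mm in diameter, stands on the stand's x line, anywhere from -10 to +10 mm in x from this mark: clamped there, not measured. The x axes of coupler and stand point the same way when coupled.
- stand_tail (a point): Point at table height 120 mm behind (-x) stand_mark, under the tail of the flat blue saddle plate (170 x 76 mm, from -135 to +35 mm in x from the ball). Saddle top anywhere from 40 to 62 mm above the table: clamped, not measured; the ball's centre is 24 mm above it on a 12 mm neck. Home, the coupler's underside lies on the saddle, 1.5 mm play round the ball. Off centre it rides on the ball.
- block: Parking block the coupler starts on: plywood with a black rubber top, 170 x 76 mm, 40 mm high, fixed; from x = -135 to +35 mm of its origin, which lies at table height below the coupler's socket. x axis like the coupler's.
- sanding_block: Bystander: cork sanding block, 65 x 30 x 28 mm. Origin at the centre of its underside.
- marker: Bystander: marker pen lying down, 125 x 13 x 13 mm. Origin at the centre of its underside.
- ruler: Bystander: flat steel ruler, 300 x 30 x 4 mm. Origin at the centre of its underside.
- spare_shell: Bystander: spare formed shell: 120 mm square white sheet with a clear dome of radius 45 mm. Origin at the centre of its underside.
- safety_glasses: Bystander: pair of safety glasses, 140 mm wide, 44 mm high. Origin at the centre of its underside.
- pen_pot: Bystander: white ceramic cup, 72 mm wide, 95 mm high. Origin at the centre of its underside.
- try_square: Bystander: try square lying flat, blade 140 mm, wooden stock 100 mm, 14 mm thick. Origin under the middle of its blade.
Things that resemble listed ones, but are neither listed nor needed, are in the scene too. Several things have the shape of the block; the one meant has the colours described above.

How it is judged:
On the way, in this order (a step that is already met when the one before it is completed fails the run):
1. the handle is raised while the coupler is still on the parking block (value of joint handle above 0.6 rad and horizontal distance between coupler_grip and block below 0.04 m and height (world z) of coupler_grip below 0.125 m), for 0.1 s.
2. the coupler sits home on the ball stand, handle still raised (horizontal distance between coupler_grip and stand_mark below 0.0145 m and height (world z) of coupler_grip below 0.1335 m and angle between coupler_grip's own z axis and vertical below 0.05 rad and contact force between coupler and stand above 1 N and angle between the x axis of coupler_grip and the x axis of stand_mark, either way round below 0.25 rad and x of handle_bar in the frame of stand_mark below -0.04 m and value of joint handle above 0.5 rad), for 0.2 s.
At the end, for the whole second after the job is handed in: the coupler rests, let go, on the ball stand: over the ball (grip within 14.5 mm of the stand's mark seen from above), down on the saddle (grip centre below 133.5 mm), level within 0.05 rad, tongue back along the saddle within 0.25 rad, handle fully down (below 0.06 rad) (horizontal distance between coupler_grip and stand_mark below 0.0145 m and height (world z) of coupler_grip below 0.1335 m and angle between coupler_grip's own z axis and vertical below 0.05 rad and contact force between coupler and stand above 1 N and angle between the x axis of coupler_grip and the x axis of stand_mark, either way round below 0.25 rad and x of handle_bar in the frame of stand_mark below -0.04 m and value of joint handle below 0.06 rad and linear speed of coupler below 0.02 m/s); the robot touches nothing.
It fails at once if the coupler is forced on the ball stand (more than 50 N between them) (contact force between coupler and stand above 50 N).
It fails at once if the coupler is dropped the last few millimetres on the stand (faster than 0.25 m/s over the ball) (linear speed of coupler above 0.25 m/s and horizontal distance between coupler_grip and stand_mark below 0.03 m and height (world z) of coupler_grip below 0.18 m).
It fails at once if the coupler tips over (more than 0.5 rad) (angle between coupler_grip's own z axis and vertical above 0.5 rad).
It fails at once if a bystander is moved by more than 30 mm (distance of any of sanding_block, marker, ruler, spare_shell, safety_glasses, pen_pot, try_square from where it was at the start of the episode above 0.03 m).
It also fails if it takes over 72 s, if anything falls off the work surface, if the arm or the gripper's body presses on something with over 40 N, if the wrist force passes 120 N, or if a joint passes its speed limit or range.

## Working session

There is one attempt and no reset: what is moved stays moved. The work goes in short steps, Python scripts to look and compute and a tool call to move; the robot and the scene stay as the last step left them, time stands still between calls to the robot, and variables do not carry over. Pictures are saved under pics/ and viewed, and the job is handed in when it is done.

Besides the shell and the picture viewer there is one more tool, called after "Emit:" in YAML: its name, and indented under it one key for each argument. play_rows: Moves the arm, as the interface text tells. Its arguments: {"type":"object","properties":{"plan":{"type":"array","items":{"type":"array","items":{"type":"array","items":{"type":"number"}}}},"grip_force":{"type":"number"}},"required":["plan"]}

```bash
mkdir -p pics
cat > h.py <<'E'
import numpy as np, cv2
from rig import manip
def grab(tag):
    out={}
    for n in ("side","top"):
        im,d=manip.get_image(n); np.savez(f"{tag}_{n}.npz",im=im,d=d)
        cv2.imwrite(f"pics/{tag}_{n}.png",im[:,:,::-1])
def load(tag,n):
    z=np.load(f"{tag}_{n}.npz"); return z["im"],z["d"]
def pts(n,d):
    c=manip.camera_params(n);K=np.array(c["intrinsics"]);R=np.array(c["R"]);t=np.array(c["t"])
    v,u=np.mgrid[:d.shape[0],:d.shape[1]]
    p=np.stack([(u-K[0,2])/K[0,0]*d,(v-K[1,2])/K[1,1]*d,d],-1)
    return (p-t)@R
def proj(n,X):
    c=manip.camera_params(n);K=np.array(c["intrinsics"]);R=np.array(c["R"]);t=np.array(c["t"])
    q=(R@np.array(X)+t); q=K@q; return q[:2]/q[2]
def ray(n,u,v,z):
    c=manip.camera_params(n);K=np.array(c["intrinsics"]);R=np.array(c["R"]);t=np.array(c["t"])
    o=-R.T@t; r=R.T@np.linalg.solve(K,[u,v,1.]); return o+r*(z-o[2])/r[2]
E
python3 - <<'E'
from h import *
grab("a"); s=manip.get_state(); print(s)
for n in("side","top"):
    c=manip.camera_params(n);print(n,-np.array(c["R"]).T@c["t"],c)
E
```

```text
{'clock': 0.1, 'qpos': array([ 1.04401073e+00,  2.76560679e-01,  1.50599379e+00,  4.91460562e-06,
        1.36070069e+00, -1.21006540e-01]), 'qd': array([ 4.94502996e-04, -3.39085959e-03, -1.89078041e-03,  1.89672125e-04,
        4.33363539e-05, -6.44164979e-04]), 'effort': array([ 1.65438381e-03, -4.17701948e+01, -2.46406370e+01, -3.77734641e-04,
        5.90889249e-03, -6.31402003e-06]), 'position': array([0.22671755, 0.5278547 , 0.19701484]), 'ee_rot': array([ 0.69241391,  0.14192594,  0.69279128, -0.14303931]), 'contact_force': array([-0.10900105,  0.69058052,  0.6656973 ]), 'moment': array([ 0.03383178, -0.01336463, -0.03227719]), 'width': 0.08523911926672219}
side [0.41622184 0.77843632 0.94535732] {'intrinsics': array([[389.75453564,   0.        , 319.55262388],
       [  0.        , 389.75453564, 201.43230175],
       [  0.        ,   0.        ,   1.        ]]), 'R': array([[-0.98881721, -0.14851439,  0.01356506],
       [-0.1196551 ,  0.73578816, -0.66655716],
       [ 0.08901232, -0.66072631, -0.74533049]]), 't': array([0.51435248, 0.10717353, 1.18188812])}
top [0.4117116  0.00520891 1.19582195] {'intrinsics': array([[432.64555542,   0.        , 322.27455079],
       [  0.        , 432.64555542, 201.55862961],
       [  0.        ,   0.        ,   1.        ]]), 'R': array([[ 0.02596329, -0.99961032, -0.01025278],
       [-0.99114678, -0.02440487, -0.13050844],
       [ 0.13020737,  0.01355044, -0.99139418]]), 't': array([0.00677799, 0.56425861, 1.13185246])}
```

View pics/a_top.png

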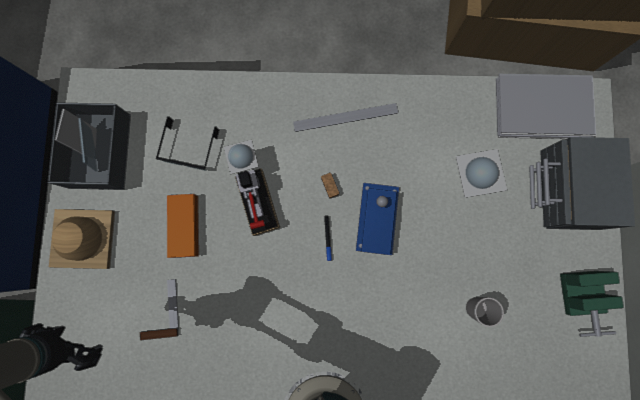

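View pics/a_side.png

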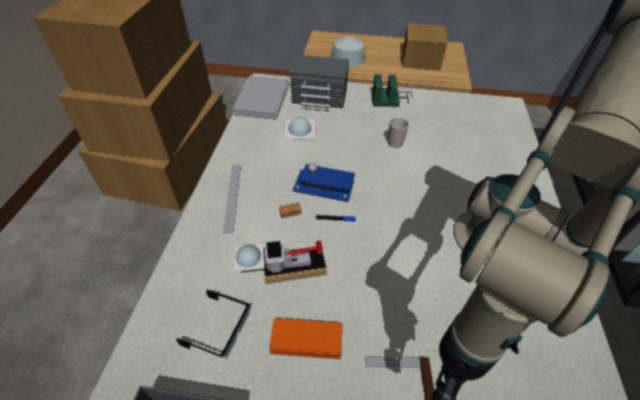

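The top view shows the coupler on its block around (255,200), dome forward at (240,156), and the blue stand around (378,220) with its ball near (383,201). I'll enlarge both and check the depth.

Run:
```python
from h import *
im,d=load("a","top")
c=cv2.resize(im[130:270,210:420],None,fx=3.8,fy=3.8,interpolation=cv2.INTER_CUBIC)
cv2.imwrite("pics/a_topc.png",c[:,:,::-1])
im2,d2=load("a","side")
c=cv2.resize(im2[150:290,220:370],None,fx=4.2,fy=4.2,interpolation=cv2.INTER_CUBIC)
cv2.imwrite("pics/a_sidec.png",c[:,:,::-1])
for n in("top","side"):
    im,d=load("a",n);P=pts(n,d);hsv=cv2.cvtColor(im,cv2.COLOR_RGB2HSV)
    H,S,V=[hsv[...,i].astype(int) for i in range(3)]
    for nm,m in (("blue",(H>105)&(H<125)&(S>140)&(P[...,0]>.25)&(P[...,0]<.65)&(P[...,1]<.05)&(P[...,2]>.02)),("red",((H<6)|(H>172))&(S>140)&(P[...,0]>.3)&(P[...,1]<.3)&(P[...,2]>.02)),("ball",(S<60)&(P[...,2]>.045)&(abs(P[...,1]+.13)<.06)&(abs(P[...,0]-.47)<.12))):
        v,u=np.nonzero(m); p=P[m]
        if len(p)==0: print(n,nm,0);continue
        print(n,nm,len(p),u.min(),u.max(),v.min(),v.max(),p.mean(0).round(4),p.min(0).round(3),p.max(0).round(3), np.percentile(p[:,2],[5,25,50,75,95]).round(4))
        if nm=="blue":
            print(cv2.minAreaRect(p[:,:2].astype(np.float32)*1000))
```

```text
top blue 1746 1 396 61 269 [ 0.5084 -0.1268  0.072 ] [ 0.412 -0.175  0.042] [0.602 0.005 1.196] [0.0501 0.0523 0.0537 0.0553 0.0575]
((503.7649841308594, -85.16824340820312), (163.58299255371094, 199.5194549560547), 84.87423706054688)
top red 188 249 264 192 229 [0.5166 0.1912 0.1004] [0.412 0.005 0.034] [0.578 0.218 1.196] [0.0622 0.0909 0.0986 0.1026 0.1061]
top ball 96 377 387 196 206 [ 0.5623 -0.1335  0.0885] [ 0.55  -0.147  0.076] [ 0.576 -0.121  0.097] [0.0819 0.0858 0.0889 0.0916 0.094 ]
side blue 834 299 353 165 190 [ 0.5116 -0.1185  0.0529] [ 0.432 -0.169  0.021] [ 0.604 -0.082  0.06 ] [0.0462 0.052  0.0534 0.0548 0.0566]
((516.2609252929688, -125.32683563232422), (75.4770278930664, 169.6936798095703), 85.07955932617188)
side red 176 287 321 241 255 [0.5209 0.1934 0.0889] [0.487 0.156 0.037] [0.577 0.213 0.108] [0.0391 0.0883 0.0942 0.1013 0.1054]
side ball 69 308 354 163 176 [ 0.5593 -0.1297  0.0822] [ 0.428 -0.171  0.047] [ 0.586 -0.118  0.096] [0.0558 0.077  0.0862 0.0896 0.0922]
```

View pics/a_topc.png

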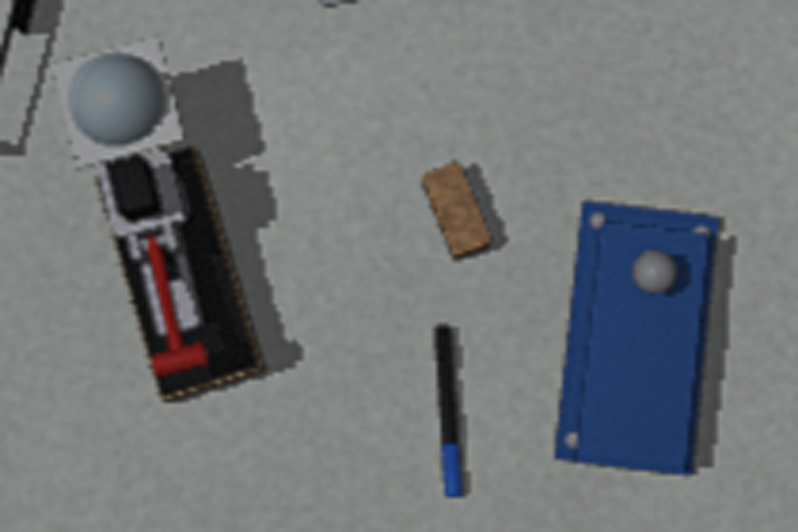

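View pics/a_sidec.png

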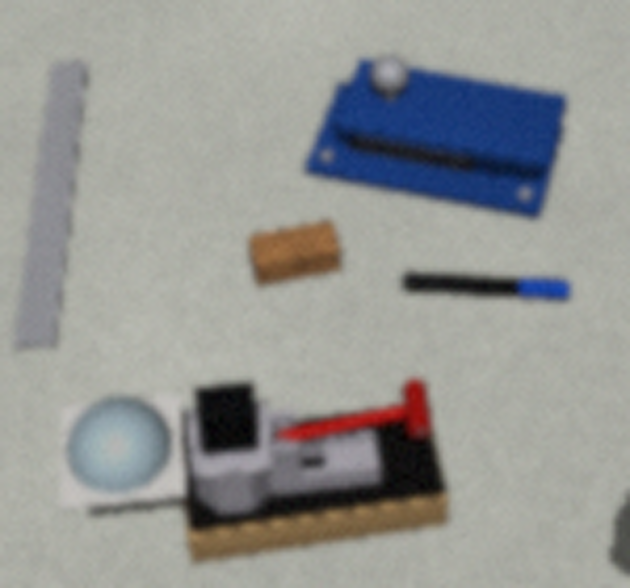

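```bash
cat >> h.py <<'E'
def closest(a,b):
    # two-view triangulation: a,b=(cam,u,v)
    O=[];D=[]
    for n,u,v in (a,b):
        c=manip.camera_params(n);K=np.array(c["intrinsics"]);R=np.array(c["R"]);t=np.array(c["t"])
        r=R.T@np.linalg.solve(K,[u,v,1.]);O.append(-R.T@t);D.append(r/np.linalg.norm(r))
    A=np.stack([D[0],-D[1]],1);s=np.linalg.lstsq(A,O[1]-O[0],rcond=None)[0]
    p,q=O[0]+s[0]*D[0],O[1]+s[1]*D[1]; return (p+q)/2,np.linalg.norm(p-q)
def masks(n,im,d):
    P=pts(n,d);hsv=cv2.cvtColor(im,cv2.COLOR_RGB2HSV);H,S,V=[hsv[...,i].astype(int) for i in range(3)]
    return P,H,S,V
def big(m):
    k,l,st,c=cv2.connectedComponentsWithStats(m.astype(np.uint8),connectivity=8)
    i=1+np.argmax(st[1:,4]);return l==i
E
python3 - <<'E'
from h import *
cen={}
for n in("top","side"):
    im,d=load("a",n);P,H,S,V=masks(n,im,d);X,Y,Z=P[...,0],P[...,1],P[...,2]
    ok=d>0
    ball=big(ok&(S<90)&(Z>.066)&(Z<.11)&(abs(Y+.13)<.035)&(abs(X-.56)<.035))
    v,u=np.nonzero(ball);(cu,cv),r=cv2.minEnclosingCircle(np.stack([u,v],1).astype(np.float32));print(n,"ball",len(u),cu,cv,r,u.mean(),v.mean()); cen[n]=(n,u.mean(),v.mean())
    print("  ray z.0775",ray(n,u.mean(),v.mean(),.0775).round(4))
    sad=big(ok&(H>105)&(H<125)&(S>120)&(abs(Z-.0535)<.006)&(X>.38)&(X<.65)&(abs(Y+.13)<.1))
    c=cv2.minAreaRect(P[sad][:,:2].astype(np.float32)*1000);print("  saddle",c,np.median(Z[sad]))
    bp=ok&(H>105)&(H<125)&(S>120)&(X>.38)&(X<.65)&(abs(Y+.13)<.1)
    print("  base pix", [np.percentile(np.nonzero(bp)[i],[0,100]) for i in(0,1)])
    g=big(ok&(V<70)&(Z>.117)&(Z<.14)&(X>.45)&(X<.65)&(Y>.1)&(Y<.3))
    v,u=np.nonzero(g);p=P[g];print("  grip",len(u),u.mean(),v.mean(),p.mean(0).round(4),ray(n,u.mean(),v.mean(),.128).round(4),cv2.minAreaRect(p[:,:2].astype(np.float32)*1000))
    red=((H<8)|(H>170))&(S>130)&(X>.38)&(X<.62)&(Y>.1)&(Y<.26)&ok
    red=big(red);v,u=np.nonzero(red);p=P[red];print("  red",len(u),u.min(),u.max(),v.min(),v.max(),p.min(0).round(3),p.max(0).round(3))
    blk=ok&(V<70)&(abs(Z-.04)<.012)&(X>.38)&(X<.65)&(Y>.1)&(Y<.3)
    print("  rubber",cv2.minAreaRect(P[blk][:,:2].astype(np.float32)*1000))
    pl=ok&(S<60)&(V>150)&(abs(Z-.084)<.012)&(X>.5)&(X<.72)&(Y>.1)&(Y<.3)
    print("  plate",cv2.minAreaRect(P[big(pl)][:,:2].astype(np.float32)*1000),pl.sum())
print(closest(cen["top"],cen["side"]))
E
```

```text
top ball 100 382.0 201.0 5.656954288482666 381.96 201.04
  ray z.0775 [ 0.5638 -0.1349  0.0775]
  saddle ((514.8345336914062, -130.0103759765625), (76.58863830566406, 169.62985229492188), 84.51848602294922) 0.05367344768806199
  base pix [array([183., 254.]), array([356., 398.])]
  grip 149 244.31543624161074 178.23489932885906 [0.6065 0.2174 0.1265] [0.6062 0.2171 0.128 ] ((606.7330322265625, 217.69015502929688), (35.30406188964844, 25.03315544128418), 17.88584327697754)
  red 193 249 264 192 229 [0.484 0.167 0.034] [0.578 0.218 0.108]
  rubber ((560.5546264648438, 197.7340087890625), (167.56539916992188, 73.96478271484375), 19.111452102661133)
  plate ((643.8351440429688, 221.66317749023438), (9.99636459350586, 52.82438278198242), 16.233131408691406) 43
side ball 66 312.0 167.0 4.472236156463623 312.1515151515151 167.06060606060606
  ray z.0775 [ 0.5658 -0.1349  0.0775]
  saddle ((515.92822265625, -125.22946166992188), (76.46208190917969, 169.15713500976562), 84.00251007080078) 0.053636170100859325
  base pix [array([165., 200.]), array([294., 353.])]
  grip 127 273.3543307086614 246.5748031496063 [0.6074 0.2239 0.1263] [0.607  0.2251 0.128 ] ((608.2498779296875, 221.51622009277344), (33.570499420166016, 24.010005950927734), 20.437686920166016)
  red 185 287 321 241 255 [0.487 0.156 0.037] [0.577 0.213 0.108]
  rubber ((560.6241455078125, 209.24795532226562), (164.00027465820312, 60.61381149291992), 20.95099449157715)
  plate ((673.9572143554688, 239.19464111328125), (75.13581848144531, 77.5802993774414), 16.97848129272461) 372
(array([ 0.56477076, -0.1348331 ,  0.0774687 ]), np.float64(0.001962520216398357))
```

Run:
```python
from h import *
cen={};g0=np.array([.6065,.2175])
for n in("top","side"):
    im,d=load("a",n);P,H,S,V=masks(n,im,d);X,Y,Z=P[...,0],P[...,1],P[...,2]
    red=((H<8)|(H>170))&(S>130)&(d>0)&(X>.38)&(X<.62)&(Y>.1)&(Y<.26)
    bar=red&(np.hypot(X-g0[0],Y-g0[1])>.108)&(Z>.07)
    bar=big(bar);v,u=np.nonzero(bar);cen[n]=(n,u.mean(),v.mean())
    b=ray(n,u.mean(),v.mean(),.102);print(n,len(u),u.mean(),v.mean(),b.round(4),P[bar].mean(0).round(4),cv2.minAreaRect(P[bar][:,:2].astype(np.float32)*1000))
    # plate/dome
    # refined saddle by rays on plane
    sad=big((H>105)&(H<125)&(S>120)&(d>0)&(abs(Z-.0535)<.007)&(X>.38)&(X<.65)&(abs(Y+.13)<.1))
    q=np.array([ray(n,a,b,.0537)[:2] for b,a in zip(*np.nonzero(sad))]);print(" sad",cv2.minAreaRect(q.astype(np.float32)*1000))
    base=big((H>105)&(H<125)&(S>120)&(d>0)&(X>.38)&(X<.65)&(abs(Y+.13)<.1)&(Z<.03))
    q=P[base];print(" base z", np.median(q[:,2]),base.sum())
    hull=(H>105)&(H<125)&(S>100)&(d>0)&(X>.38)&(X<.65)&(abs(Y+.13)<.1)
    hull=big(hull);q=np.array([ray(n,a,b,.012)[:2] for b,a in zip(*np.nonzero(base))]);r=cv2.minAreaRect(q.astype(np.float32)*1000);print(" base",r)
print(closest(cen["top"],cen["side"]))
s=manip.get_state()
from scipy.spatial.transform import Rotation as Ro
w,x,y,z=s["ee_rot"];print(Ro.from_quat([x,y,z,w]).as_matrix().round(3))
```

```text
top 90 256.81111111111113 224.01111111111112 [0.4939 0.1847 0.102 ] [0.4938 0.1846 0.1026] ((494.6142883300781, 184.8182373046875), (16.950942993164062, 34.9366569519043), 15.886713027954102)
 sad ((514.4100341796875, -129.67430114746094), (76.36774444580078, 168.6514434814453), 84.45702362060547)
 base z 0.011438145509192268 525
 base ((525.056640625, -130.64588928222656), (97.78507995605469, 186.73240661621094), 84.54316711425781)
side 59 318.79661016949154 247.32203389830508 [0.4949 0.191  0.102 ] [0.4948 0.1914 0.1026] ((495.3893737792969, 189.34652709960938), (12.591490745544434, 33.395938873291016), 16.539094924926758)Traceback (most recent call last):
  File "<stdin>", line 12, in <module>
  File "h.py", line 19, in ray
    c=manip.camera_params(n);K=np.array(c["intrinsics"]);R=np.array(c["R"]);t=np.array(c["t"])
ValueError: time passes only in moves, steps and waits
```

```bash
cat >> h.py <<'E'
from scipy.spatial.transform import Rotation as Ro
import functools
_cp=manip.camera_params
@functools.lru_cache(None)
def _c(n): return _cp(n)
class _M:
    def __getattr__(s,k): return getattr(__import__('rig').manip,k)
    def camera_params(s,n): return _c(n)
_real=manip
manip=_M()
def to(pos,yaw=None):
    s=_real.get_state();w,x,y,z=s["ee_rot"];R=Ro.from_quat([x,y,z,w]).as_matrix()
    sh=R.T@(np.array(pos)-s["position"]); print("pos",s["position"].round(4),"shift mm",(sh*1000).round(1))
    yy=np.degrees(np.arctan2(R[1,1],R[0,1])); print("tool y dir deg",yy.round(2),"x axis",R[:,0].round(3),"q6",s["qpos"].round(3))
    if yaw is not None:
        # desired tool y = yaw (mod 180); tool x down: turn +a about down => yaw -a
        a=(yy-yaw+90)%180-90; print("turn deg",a.round(2), "F",s["contact_force"].round(2))
E
python3 - <<'E'
from h import *
to([.494,.186,.198],106.3)
im,d=load("a","side");n="side";P,H,S,V=masks(n,im,d);X,Y,Z=P[...,0],P[...,1],P[...,2]
for n in("top","side"):
    im,d=load("a",n);P,H,S,V=masks(n,im,d);X,Y,Z=P[...,0],P[...,1],P[...,2]
    q=(H>105)&(H<125)&(S>120)&(d>0)&(abs(Z-.0535)<.007)&(X>.38)&(X<.65)&(abs(Y+.13)<.1)
    q=big(q);r=np.array([ray(n,a,b,.0537)[:2] for b,a in zip(*np.nonzero(q))]);print(n,cv2.minAreaRect(r.astype(np.float32)*1000))
    q=(d>0)&(S>80)&(H>10)&(H<25)&(X>.4)&(X<.6)&(abs(Y)<.06);q=big(q&(Z>.02));print("cork",P[q].mean(0),cv2.minAreaRect(P[q][:,:2].astype(np.float32)*1000))
E
```

```text
pos [0.2267 0.5279 0.197 ] shift mm [  -0.7 -208.6  380.5]
tool y dir deg 66.75 x axis [-0.001 -0.001 -1.   ] q6 [ 1.044  0.277  1.506  0.     1.361 -0.121]
turn deg -39.55 F [-0.11  0.69  0.67]
top ((514.4100341796875, -129.67430114746094), (76.36774444580078, 168.6514434814453), 84.45702362060547)
cork [ 0.59045636 -0.0054905   0.02707305] ((588.4645385742188, -6.163029670715332), (19.456741333007812, 30.027551651000977), 1.6645283699035645)
side ((515.578125, -122.54637908935547), (78.98056030273438, 170.00567626953125), 84.35871887207031)
cork [ 5.91907268e-01 -3.33322794e-04  2.59753658e-02] ((593.8224487304688, -2.9887657165527344), (19.795745849609375, 27.180906295776367), 20.00070571899414)
```

Emit:
play_rows:
  plan:
    - [[0,-5,0,0,0],[0,0,0,0,0]]

```text
clock: 0.3
position: [0.2325, 0.5379, 0.2115]
ee_rot: [0.696, 0.152, 0.689, -0.133]
contact_force: [1.2, 2.3, -0.1]
width: 0.0854
```

That row said -5 m where I meant millimetres. The per-row limit kept it small and row two brought it back. All shifts are in metres from here on.

Run:
```python
from h import *
s=manip.get_state();print(s["qd"].round(3),s["clock"])
to([.494,.186,.198],106.3)
```

```text
[-2.000e-03  2.940e-01  1.169e+00 -1.000e-03 -1.317e+00 -0.000e+00] 0.3
pos [0.2325 0.5379 0.2115] shift mm [   8.5 -220.5  379.1]
tool y dir deg 66.76 x axis [ 0.014  0.025 -1.   ] q6 [ 1.044  0.268  1.482  0.     1.363 -0.121]
turn deg -39.54 F [ 1.22  2.32 -0.09]
```

Run:
```python
from h import *
for i in range(6): manip.get_image("top")
s=manip.get_state();print(s["qd"].round(3),s["clock"])
to([.494,.186,.198],106.3)
```

```text
[-0.    -0.006 -0.015 -0.002 -0.003  0.002] 0.6
pos [0.2272 0.5286 0.1988] shift mm [   0.8 -209.4  380.4]
tool y dir deg 66.75 x axis [-0.  0. -1.] q6 [ 1.044  0.276  1.502  0.     1.363 -0.121]
turn deg -39.55 F [-0.09 -0.17 -0.65]
```

Emit:
play_rows:
  plan:
    - [[0,-0.02,-0.02,0.04,-4],[0,-0.02,-0.045,0.08,-8],[0,-0.02,-0.07,0.12,-13],[0,-0.02,-0.09,0.16,-18],[0,-0.02,-0.115,0.2,-23],[0,-0.02,-0.14,0.25,-28],[0,-0.02,-0.165,0.295,-33],[0,-0.02,-0.185,0.335,-37],[0,-0.01,-0.2,0.365,-39.5],[0,0,-0.209,0.38,-39.5],[0,0,-0.209,0.38,-39.5],[0,0,-0.209,0.38,-39.5]]

```text
clock: 1.8
position: [0.4943, 0.1868, 0.1997]
ee_rot: [0.7, -0.099, 0.7, 0.1]
contact_force: [-0.8, -0.3, -0.5]
width: 0.0853
```

Run:
```python
from h import *
grab("b");to([.494,.186,.198],106.3)
for n in("top","side"):
    im,d=load("b",n);p=proj(n,[.494,.186,.19]).astype(int)
    c=im[max(0,p[1]-90):p[1]+60,max(p[0]-90,0):p[0]+70];print(n,p)
    cv2.imwrite(f"pics/b_{n}c.png",cv2.resize(c,None,fx=4,fy=4,interpolation=cv2.INTER_CUBIC)[:,:,::-1])
```

```text
pos [0.4939 0.1876 0.1999] shift mm [ 1.9 -1.6 -0.3]
tool y dir deg 106.3 x axis [ 0.002  0.001 -1.   ] q6 [ 2.310e-01  2.030e-01  1.600e+00  1.000e-03  1.337e+00 -1.625e+00]
turn deg 0.0 F [ 0.07  0.32 -0.2 ]
top [250 220]
side [319 225]
```

View pics/b_topc.png

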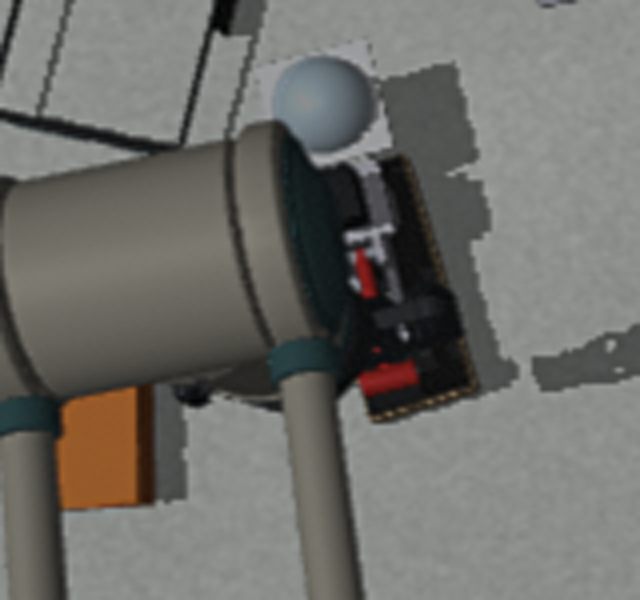

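View pics/b_sidec.png

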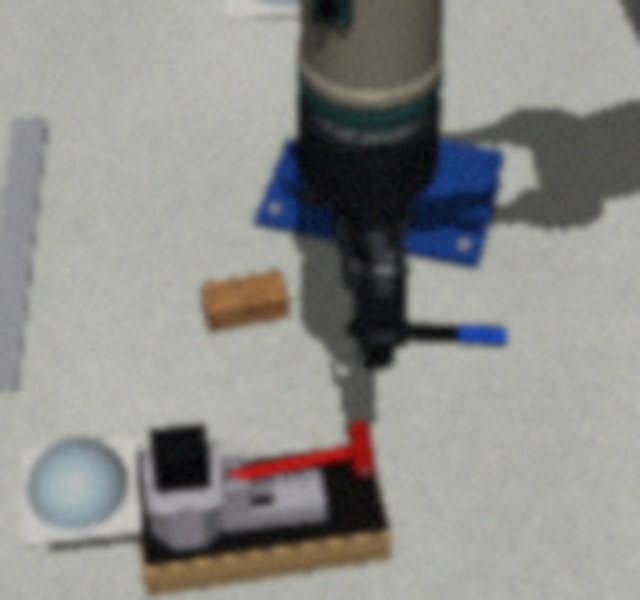

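Emit:
play_rows:
  plan:
    - [[0,0.03,0,0,0],[0,0.06,-0.001,0,0],[0,0.09,-0.001,0,0],[0,0.11,-0.001,0,0],[0,0.124,-0.001,0,0],[0,0.124,-0.001,0,0],[0,0.124,-0.001,0,0]]

```text
clock: 2.6
position: [0.4945, 0.1878, 0.0768]
ee_rot: [0.701, -0.1, 0.699, 0.101]
contact_force: [0.6, -0.9, -0.5]
width: 0.0853
```

Run:
```python
from h import *
grab("c");to([.494,.186,.075],106.3)
im,d=load("c","side");c=im[180:290,230:370]
cv2.imwrite(f"pics/c_sidec.png",cv2.resize(c,None,fx=5,fy=5,interpolation=cv2.INTER_CUBIC)[:,:,::-1])
```

```text
pos [0.4952 0.1876 0.0773] shift mm [ 2.3 -1.2 -1.6]
tool y dir deg 106.35 x axis [ 0.004  0.002 -1.   ] q6 [ 2.300e-01  3.040e-01  1.789e+00  1.000e-03  1.044e+00 -1.627e+00]
turn deg 0.05 F [-0.36 -0.28 -0.08]
```

View pics/c_sidec.png

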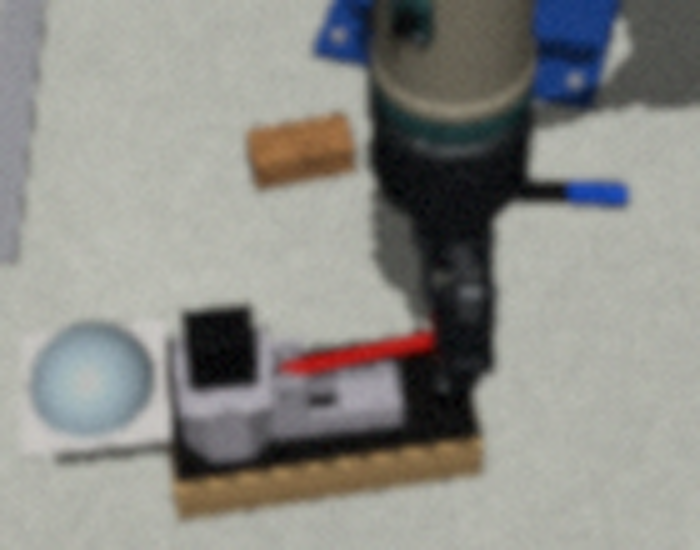

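Emit:
play_rows:
  plan:
    - [[0,0.002,-0.001,-0.001,0],[0.4,0.002,-0.001,-0.001,0],[0.8,0.002,-0.001,-0.001,0],[0.8,0.002,-0.001,-0.001,0],[0.8,0.002,-0.001,-0.001,0],[0.8,0.002,-0.001,-0.001,0],[0.8,0.002,-0.001,-0.001,0],[0.8,0.002,-0.001,-0.001,0]]
  grip_force: 30

```text
clock: 3.5
position: [0.4945, 0.1863, 0.0753]
ee_rot: [0.701, -0.1, 0.698, 0.101]
contact_force: [-0.7, -0.1, 1.0]
width: 0.0173
```

Run:
```python
from h import *
s=manip.get_state();print(s["width"],s["contact_force"],s["moment"]);to([.494,.186,.075],106.3)
```

```text
0.017334352935543446 [-0.682795   -0.13280325  0.97166464] [0.00964677 0.00668386 0.00907207]
pos [0.4945 0.1863 0.0753] shift mm [ 0.3 -0.2 -0.6]
tool y dir deg 106.35 x axis [ 0.004  0.002 -1.   ] q6 [ 2.280e-01  3.040e-01  1.794e+00  1.000e-03  1.039e+00 -1.629e+00]
turn deg 0.05 F [-0.68 -0.13  0.97]
```

Run:
```python
from h import *
grab("d")
im,d=load("d","side");c=im[180:290,230:370]
cv2.imwrite(f"pics/d_sidec.png",cv2.resize(c,None,fx=5,fy=5,interpolation=cv2.INTER_CUBIC)[:,:,::-1])
im,d=load("d","top");c=im[130:270,170:350]
cv2.imwrite(f"pics/d_topc.png",cv2.resize(c,None,fx=4,fy=4,interpolation=cv2.INTER_CUBIC)[:,:,::-1])
```

```text
(no output)
```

View pics/d_sidec.png

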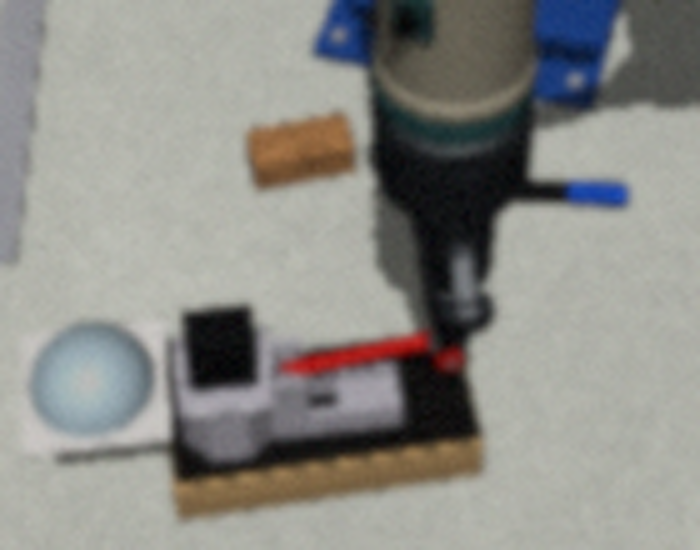

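View pics/d_topc.png

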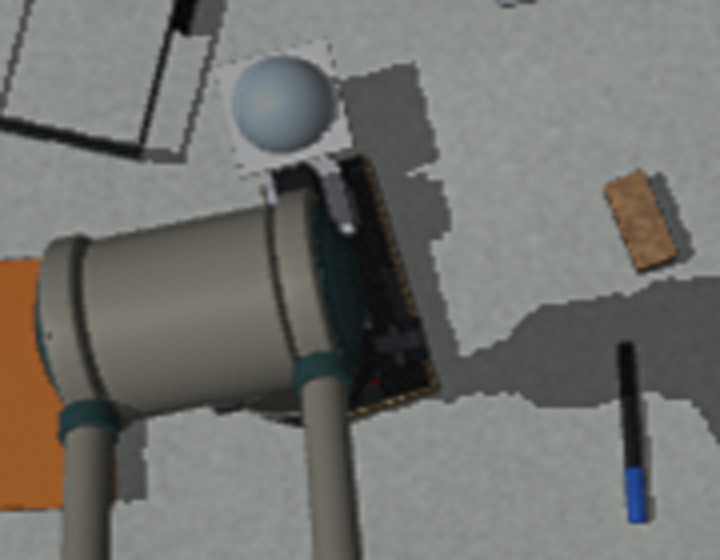

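Run:
```python
from h import *
im,d=load("d","side");P,H,S,V=masks("side",im,d)
for v in range(236,258,2):
    print(v,[f"{u}:"+",".join(f"{int(round(a*1000))}" for a in P[v,u])+f"/{im[v,u]}" for u in range(312,328,3)])
red=((H<8)|(H>170))&(S>130)&(d>0)&(P[...,0]>.38)&(P[...,0]<.62)&(P[...,1]>.1)&(P[...,1]<.26)
p=P[red];print(p[p[:,0]<.51].round(3))
```

```text
236 ['312:530,85,3/[77 77 74]', '315:502,213,179/[27 27 29]', '318:495,209,175/[ 8 12 13]', '321:484,236,213/[100 101 105]', '324:477,234,212/[ 96 100 102]', '327:486,76,1/[130 133 128]']
238 ['312:530,88,-3/[82 84 81]', '315:504,200,153/[31 30 30]', '318:496,204,160/[37 37 36]', '321:484,238,208/[95 96 98]', '324:477,237,208/[105 104 108]', '327:471,228,197/[123 122 120]']
240 ['312:528,97,0/[91 94 87]', '315:503,207,154/[35 35 35]', '318:490,241,203/[29 31 36]', '321:483,244,208/[68 70 72]', '324:476,240,204/[80 80 82]', '327:469,239,205/[61 62 62]']
242 ['312:527,103,-2/[112 115 107]', '315:506,182,111/[46 46 45]', '318:489,248,205/[25 29 29]', '321:482,248,206/[63 65 69]', '324:476,246,206/[88 91 94]', '327:469,244,203/[46 46 47]']
244 ['312:526,110,-2/[134 135 127]', '315:517,110,-1/[64 61 57]', '318:489,250,200/[17 15 19]', '321:482,251,202/[36 35 39]', '324:475,247,198/[43 45 47]', '327:468,246,198/[73 73 71]']
246 ['312:525,117,-2/[152 119 111]', '315:506,186,99/[92 41 41]', '318:490,239,176/[12 12 18]', '321:485,225,157/[10 11  8]', '324:478,224,157/[72 73 71]', '327:481,110
[... 1206 characters left out ...]
0.123]
 [0.489 0.209 0.121]
 [0.487 0.208 0.12 ]
 [0.51  0.158 0.04 ]
 [0.498 0.199 0.101]
 [0.496 0.2   0.102]
 [0.493 0.201 0.105]
 [0.49  0.201 0.104]
 [0.488 0.199 0.103]
 [0.509 0.161 0.039]
 [0.506 0.162 0.041]
 [0.498 0.202 0.1  ]
 [0.495 0.204 0.104]
 [0.492 0.205 0.106]
 [0.49  0.202 0.103]
 [0.487 0.202 0.103]
 [0.485 0.201 0.102]
 [0.506 0.163 0.038]
 [0.498 0.204 0.099]
 [0.495 0.205 0.101]
 [0.492 0.204 0.1  ]
 [0.49  0.205 0.101]
 [0.487 0.202 0.097]
 [0.485 0.201 0.098]
 [0.503 0.167 0.04 ]
 [0.495 0.204 0.095]
 [0.492 0.203 0.094]
 [0.49  0.204 0.096]
 [0.487 0.202 0.093]
 [0.502 0.171 0.041]
 [0.499 0.171 0.041]
 [0.497 0.169 0.038]
 [0.494 0.168 0.038]
 [0.494 0.173 0.04 ]]
```

Run:
```python
from h import *
for z in(.08,.09,.1,.11): print(z,proj("side",[.481,.236,z]).round(1),proj("side",[.481,.228,z]).round(1))
im,d=load("c","side");P,H,S,V=masks("side",im,d)
for v in range(240,268,2):
    print(v,[f"{u}:"+",".join(f"{int(round(a*1000))}" for a in P[v,u])+f"/{im[v,u][0]}" for u in range(315,331,3)])
print(d[0,0])
im,d=load("d","side");P,H,S,V=masks("side",im,d)
for v in range(244,254,1):
    print(v,[f"{u}:"+",".join(f"{int(round(a*1000))}" for a in P[v,u])+f"/{im[v,u][0]}" for u in range(314,328,2)])
```

```text
0.08 [321.4 267.1] [321.8 264.5]
0.09 [321.5 265. ] [321.9 262.4]
0.1 [321.5 262.8] [322.  260.2]
0.11 [321.6 260.7] [322.1 258. ]
240 ['315:499,230,187/49', '318:489,252,218/19', '321:482,255,224/39', '324:475,254,224/57', '327:468,253,224/28', '330:475,88,-1/161']
242 ['315:518,103,0/66', '318:489,253,212/14', '321:481,256,217/29', '324:475,255,217/42', '327:468,253,216/27', '330:474,97,1/163']
244 ['315:517,111,1/108', '318:489,252,202/22', '321:481,259,213/24', '324:475,250,203/32', '327:468,253,209/33', '330:473,102,-1/160']
246 ['315:506,187,100/131', '318:488,255,199/24', '321:481,259,206/19', '324:474,256,203/20', '327:467,255,204/40', '330:473,108,-2/171']
248 ['315:505,193,99/147', '318:488,255,191/21', '321:481,258,197/17', '324:474,256,195/16', '327:467,255,196/32', '330:472,117,0/173']
250 ['315:510,158,40/58', '318:488,255,182/25', '321:481,252,180/18', '324:474,250,178/17', '327:467,256,189/32', '330:470,125,2/169']
252 ['315:509,164,39/19', '318:488,258,179/29', '321:480,259,181/32', '324:473,257,181/33', '327:466,255,180/32', '330:470,130,-2/167']
254 ['315:508,170,3
[... 1787 characters left out ...]
9,121/67', '322:484,206,118/68', '324:488,123,0/151', '326:483,122,0/176']
250 ['314:513,156,36/74', '316:507,160,43/57', '318:496,200,102/79', '320:490,201,104/106', '322:485,199,103/95', '324:488,128,1/151', '326:482,126,0/172']
251 ['314:512,162,39/26', '316:506,162,41/51', '318:495,204,104/106', '320:490,202,103/121', '322:485,201,102/109', '324:488,129,-2/144', '326:482,130,1/177']
252 ['314:511,168,43/14', '316:506,163,38/42', '318:495,205,101/106', '320:490,205,101/112', '322:485,201,98/101', '324:487,133,-2/151', '326:481,135,3/178']
253 ['314:511,169,40/17', '316:506,168,39/32', '318:495,204,95/87', '320:490,204,96/89', '322:489,165,39/89', '324:486,139,2/159', '326:481,135,-2/177']
```

Run:
```python
from h import *
for t in "abcd":
    im,d=load(t,"side");P,H,S,V=masks("side",im,d)
    c={"a":[.227,.528],"b":[.494,.1876],"c":[.495,.1876],"d":[.4945,.1863]}[t]
    m=(d>0)&(np.hypot(P[...,0]-c[0],P[...,1]-c[1])<.075)&(P[...,2]>.108)&(V<110)
    p=P[m];v,u=np.nonzero(m)
    i=np.argsort(p[:,2])[:12];print(t,len(p),np.c_[u[i],v[i],(p[i]*1000).round()].tolist())
```

```text
a 10133 [[429.0, 399.0, 256.0, 566.0, 250.0], [430.0, 397.0, 255.0, 564.0, 253.0], [430.0, 398.0, 256.0, 567.0, 260.0], [431.0, 396.0, 255.0, 564.0, 261.0], [431.0, 399.0, 256.0, 570.0, 264.0], [431.0, 398.0, 256.0, 569.0, 266.0], [431.0, 397.0, 257.0, 568.0, 269.0], [432.0, 393.0, 259.0, 568.0, 287.0], [432.0, 396.0, 260.0, 573.0, 288.0], [432.0, 395.0, 260.0, 571.0, 288.0], [434.0, 391.0, 256.0, 565.0, 290.0], [432.0, 394.0, 260.0, 570.0, 290.0]]
b 5496 [[313.0, 197.0, 517.0, 148.0, 247.0], [319.0, 227.0, 489.0, 238.0, 249.0], [318.0, 226.0, 492.0, 237.0, 251.0], [319.0, 226.0, 489.0, 237.0, 252.0], [321.0, 227.0, 484.0, 240.0, 253.0], [323.0, 227.0, 480.0, 240.0, 253.0], [320.0, 227.0, 486.0, 242.0, 254.0], [313.0, 196.0, 517.0, 151.0, 254.0], [319.0, 225.0, 489.0, 237.0, 255.0], [322.0, 227.0, 482.0, 242.0, 255.0], [323.0, 226.0, 480.0, 240.0, 257.0], [318.0, 225.0, 491.0, 239.0, 257.0]]
c 3793 [[318.0, 257.0, 490.0, 238.0, 127.0], [321.0, 258.0, 482.0, 241.0, 129.0], [318.0, 256.0, 490.0, 237.0, 130.0], [320.0, 258.0, 484.0, 242.0, 131.0], [317.0, 255.0, 493.0, 235.0, 131.0], [325.0, 256.0, 473.0, 235.0, 132.0], [319.0, 257.0, 487.0, 241.0, 132.0], [325.0, 255.0, 473.0, 233.0, 133.0], [322.0, 257.0, 480.0, 241.0, 134.0], [324.0, 257.0, 475.0, 241.0, 136.0], [318.0, 255.0, 490.0, 238.0, 136.0], [317.0, 254.0, 493.0, 236.0, 136.0]]
d 3683 [[315.0, 242.0, 506.0, 182.0, 111.0], [316.0, 249.0, 500.0, 204.0, 112.0], [323.0, 248.0, 483.0, 198.0, 112.0], [317.0, 249.0, 498.0, 205.0, 114.0], [314.0, 239.0, 510.0, 177.0, 117.0], [317.0, 248.0, 498.0, 205.0, 118.0], [314.0, 238.0, 510.0, 175.0, 118.0], [323.0, 247.0, 483.0, 199.0, 118.0], [322.0, 249.0, 484.0, 206.0, 118.0], [316.0, 248.0, 500.0, 206.0, 118.0], [321.0, 249.0, 487.0, 208.0, 120.0], [320.0, 248.0, 490.0, 205.0, 120.0]]
```

Both the depth data and the failed pinch say the same thing. In the side view the fingertips sit at z≈0.115 (closed) or 0.127 (open) while the reported TCP is 0.076, so the reported z is about 37 mm below the real fingertips. I'll open, go down in stages and check that.

Emit:
play_rows:
  plan:
    - [[0.4,0,0,0,0],[0,0,0,0,0],[0,0,0,0,0],[0,0,0,0,0],[0,0.01,0,0,0],[0,0.022,0,0,0],[0,0.022,0,0,0],[0,0.022,0,0,0]]

```text
clock: 4.4
position: [0.494, 0.1863, 0.0524]
ee_rot: [0.701, -0.1, 0.699, 0.101]
contact_force: [0.6, -0.0, -0.2]
width: 0.0853
```

Run:
```python
from h import *
grab("e");to([.494,.186,.04],106.3)
im,d=load("e","side");c=im[180:290,230:370]
cv2.imwrite(f"pics/e_sidec.png",cv2.resize(c,None,fx=5,fy=5,interpolation=cv2.INTER_CUBIC)[:,:,::-1])
P,H,S,V=masks("side",im,d)
m=(d>0)&(np.hypot(P[...,0]-.4945,P[...,1]-.1863)<.075)&(P[...,1]>.21)&(P[...,2]>.06)&(V<110)
p=P[m];v,u=np.nonzero(m);i=np.argsort(p[:,2])[:12];print(np.c_[u[i],v[i],(p[i]*1000).round()].tolist())
```

```text
pos [0.4948 0.1864 0.0532] shift mm [13.2 -0.2 -0.9]
tool y dir deg 106.35 x axis [ 0.004  0.002 -1.   ] q6 [ 2.280e-01  3.290e-01  1.823e+00  1.000e-03  9.860e-01 -1.629e+00]
turn deg 0.05 F [1.39 0.51 0.09]
[[325.0, 262.0, 473.0, 232.0, 100.0], [319.0, 262.0, 488.0, 235.0, 101.0], [318.0, 262.0, 490.0, 235.0, 101.0], [320.0, 263.0, 484.0, 241.0, 106.0], [319.0, 261.0, 488.0, 235.0, 106.0], [325.0, 261.0, 473.0, 233.0, 107.0], [325.0, 260.0, 473.0, 231.0, 108.0], [318.0, 261.0, 490.0, 238.0, 109.0], [324.0, 262.0, 474.0, 238.0, 109.0], [322.0, 262.0, 479.0, 240.0, 110.0], [322.0, 261.0, 480.0, 238.0, 111.0], [321.0, 262.0, 482.0, 242.0, 113.0]]
```

View pics/e_sidec.png

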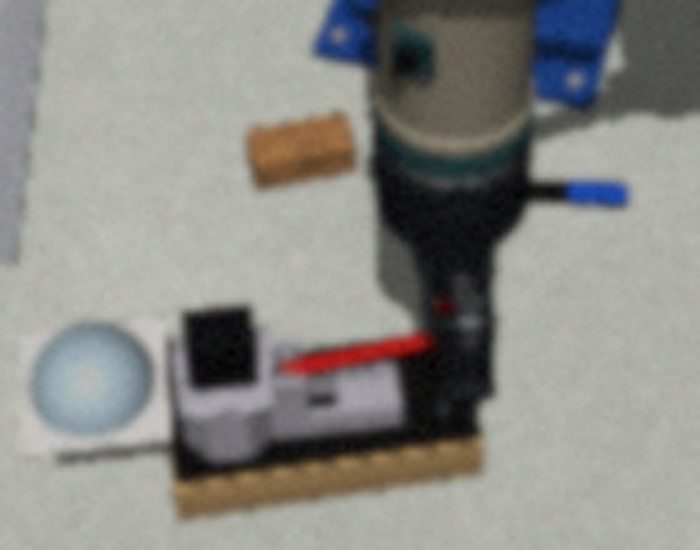

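Emit:
play_rows:
  plan:
    - [[0,0.01,0,0,0],[0,0.018,0,-0.001,0],[0,0.018,0,-0.001,0],[0.3,0.018,0,-0.001,0],[0.7,0.018,0,-0.001,0],[0.7,0.018,0,-0.001,0],[0.7,0.018,0,-0.001,0],[0.7,0.018,0,-0.001,0],[0.7,0.018,0,-0.001,0]]

```text
clock: 5.4
position: [0.4942, 0.1861, 0.0355]
ee_rot: [0.702, -0.1, 0.698, 0.101]
contact_force: [-0.8, -0.6, 1.7]
width: 0.0353
```

Run:
```python
from h import *
s=manip.get_state();print(s["width"],s["contact_force"],s["moment"]);to([.494,.186,.035],106.3)
```

```text
0.03526073226780016 [-0.79721293 -0.6347755   1.67697883] [-0.17074881 -0.00444461 -0.08081426]
pos [0.4942 0.1861 0.0355] shift mm [ 0.5 -0.  -0.2]
tool y dir deg 106.35 x axis [ 0.005  0.002 -1.   ] q6 [ 2.280e-01  3.480e-01  1.847e+00  1.000e-03  9.420e-01 -1.629e+00]
turn deg 0.05 F [-0.8  -0.63  1.68]
```

Emit:
play_rows:
  plan:
    - [[0.7,-0.004,0,0.001,0],[0.7,-0.0084,0,0.0019,0],[0.7,-0.0166,0,0.0045,0],[0.7,-0.0245,0,0.008,0],[0.7,-0.0319,0,0.0122,0],[0.7,-0.0319,0,0.0122,0]]
  grip_force: 30

```text
clock: 6.0
position: [0.5077, 0.19, 0.0694]
ee_rot: [0.703, -0.1, 0.697, 0.101]
contact_force: [0.9, 0.0, 3.9]
width: 0.0357
```

Run:
```python
from h import *
to([.494,.186,.035],106.3);s=manip.get_state();print(s["width"])
im,d=manip.get_image("side");c=im[180:290,230:370]
cv2.imwrite(f"pics/f_sidec.png",cv2.resize(c,None,fx=5,fy=5,interpolation=cv2.INTER_CUBIC)[:,:,::-1])
```

```text
pos [0.5077 0.19   0.0694] shift mm [ 34.3   0.  -14.6]
tool y dir deg 106.35 x axis [ 0.008  0.003 -1.   ] q6 [ 2.290e-01  3.270e-01  1.777e+00  1.000e-03  1.029e+00 -1.627e+00]
turn deg 0.05 F [0.9  0.02 3.9 ]
0.03574395709101236
```

View pics/f_sidec.png

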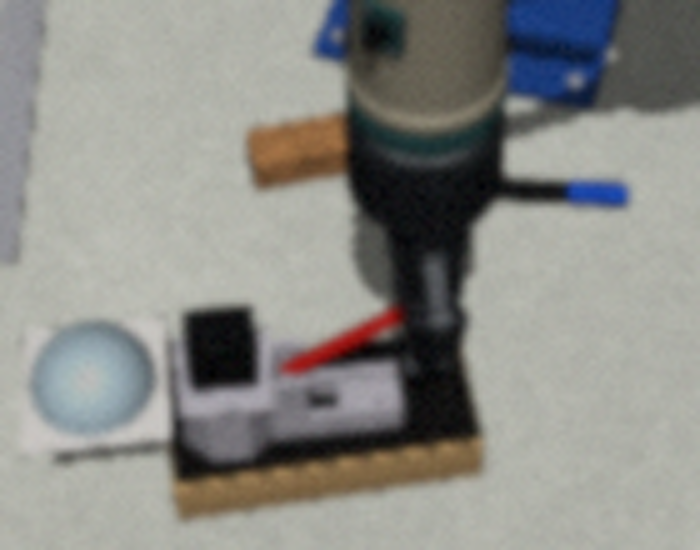

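Emit:
play_rows:
  plan:
    - [[0.7,-0.005,0,0.003,0],[0.7,-0.0116,0,0.0088,0],[0.7,-0.0175,0,0.015,0],[0.7,-0.0228,0,0.0218,0],[0.7,-0.0245,0,0.0245,0],[0.7,-0.0245,0,0.0245,0],[0.7,-0.0245,0,0.0245,0]]

```text
clock: 6.75
position: [0.5306, 0.1967, 0.0933]
ee_rot: [0.703, -0.1, 0.697, 0.101]
contact_force: [2.1, -0.4, -5.2]
width: 0.0356
```

Run:
```python
from h import *
to([.494,.186,.035],106.3);s=manip.get_state();print(s["width"])
im,d=manip.get_image("side");c=im[180:290,230:370]
cv2.imwrite(f"pics/g_sidec.png",cv2.resize(c,None,fx=5,fy=5,interpolation=cv2.INTER_CUBIC)[:,:,::-1])
```

```text
pos [0.5306 0.1967 0.0933] shift mm [ 58.    0.  -38.6]
tool y dir deg 106.35 x axis [ 0.008  0.002 -1.   ] q6 [ 2.320e-01  3.350e-01  1.693e+00  1.000e-03  1.105e+00 -1.625e+00]
turn deg 0.05 F [ 2.11 -0.38 -5.23]
0.03559282629378504
```

View pics/g_sidec.png

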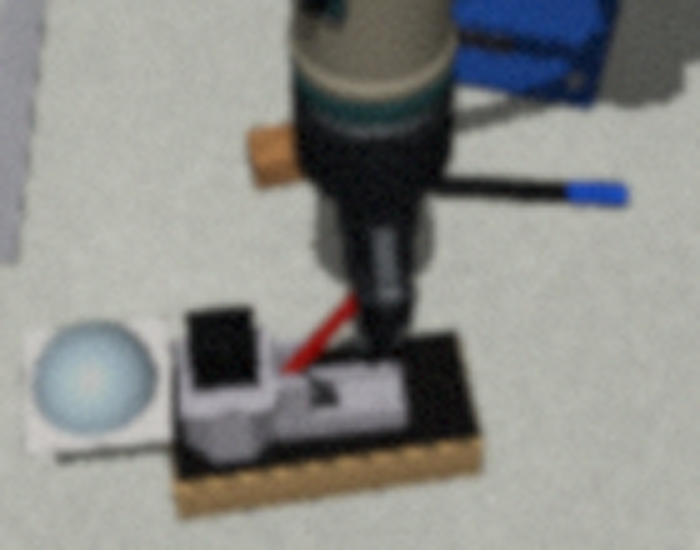

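Emit:
play_rows:
  plan:
    - [[0.4,0,0,0,0],[0,0,0,0,0],[0,0,0,0,0],[0,0,0,0,0],[0,-0.02,0,0,0],[0,-0.05,0,0,0],[0,-0.08,0,0,0],[0,-0.1,0,0,0],[0,-0.1,0,0,0],[0,-0.1,0,0,0]]

```text
clock: 7.8
position: [0.5294, 0.1964, 0.1931]
ee_rot: [0.703, -0.1, 0.697, 0.101]
contact_force: [0.4, 0.3, -0.1]
width: 0.0851
```

Run:
```python
from h import *
grab("h2");to([.607,.218,.19],106.3)
for n in ("side","top"):
    im,d=load("h2",n);c=im[170:290,220:370] if n=="side" else im[130:270,190:340]
    cv2.imwrite(f"pics/h2_{n}c.png",cv2.resize(c,None,fx=5,fy=4.2,interpolation=cv2.INTER_CUBIC)[:,:,::-1])
    P,H,S,V=masks(n,im,d);X,Y,Z=P[...,0],P[...,1],P[...,2]
    g=big((d>0)&(V<70)&(Z>.117)&(Z<.14)&(X>.57)&(X<.65)&(Y>.17)&(Y<.27))
    v,u=np.nonzero(g);print(n,g.sum(),ray(n,u.mean(),v.mean(),.128),cv2.minAreaRect(P[g][:,:2].astype(np.float32)*1000))
    r=((H<8)|(H>170))&(S>130)&(d>0)&(X>.48)&(X<.62)&(Y>.15)&(Y<.26)&(Z>.09)
    p=P[r];p=p[np.argsort(p[:,0])];print(len(p),p[:5].round(3).tolist(),p[-5:].round(3).tolist(),p[:,2].max())
```

```text
pos [0.5286 0.1962 0.1918] shift mm [ 2.2 -1.1 81.4]
tool y dir deg 106.35 x axis [ 0.005  0.002 -1.   ] q6 [ 2.320e-01  2.600e-01  1.543e+00  1.000e-03  1.334e+00 -1.625e+00]
turn deg 0.05 F [ 0.45  0.32 -0.09]
side 121 [0.60569637 0.22498208 0.128     ] ((606.5076293945312, 221.66497802734375), (31.16498565673828, 25.297679901123047), 13.130635261535645)
114 [[0.517, 0.252, 0.25], [0.52, 0.212, 0.157], [0.52, 0.208, 0.157], [0.522, 0.214, 0.16], [0.522, 0.213, 0.154]] [[0.571, 0.212, 0.094], [0.571, 0.213, 0.09], [0.571, 0.211, 0.097], [0.573, 0.213, 0.095], [0.576, 0.215, 0.091]] 0.25014454515163886
top 82 [0.60558254 0.2112862  0.128     ] ((606.6154174804688, 213.6692657470703), (34.587379455566406, 16.832366943359375), 13.58477783203125)
63 [[0.501, 0.17, 0.365], [0.503, 0.168, 0.362], [0.505, 0.166, 0.363], [0.507, 0.165, 0.362], [0.509, 0.164, 0.357]] [[0.535, 0.181, 0.163], [0.535, 0.196, 0.159], [0.535, 0.184, 0.161], [0.535, 0.186, 0.161], [0.548, 0.199, 0.133]] 0.364826146190224
```

View pics/h2_sidec.png

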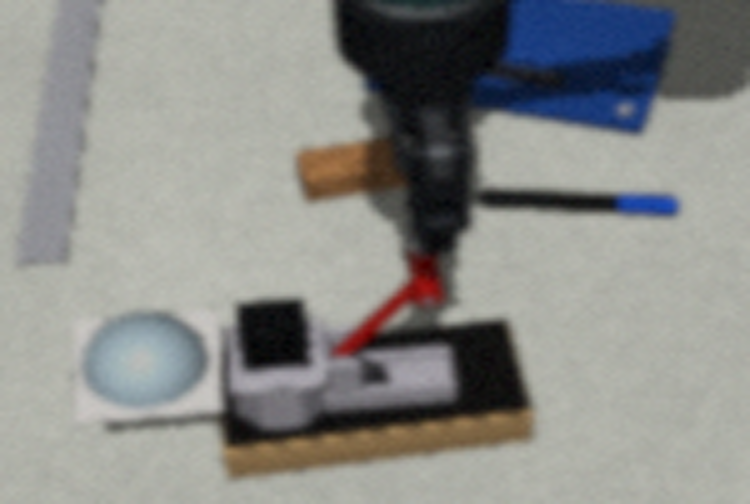

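View pics/h2_topc.png

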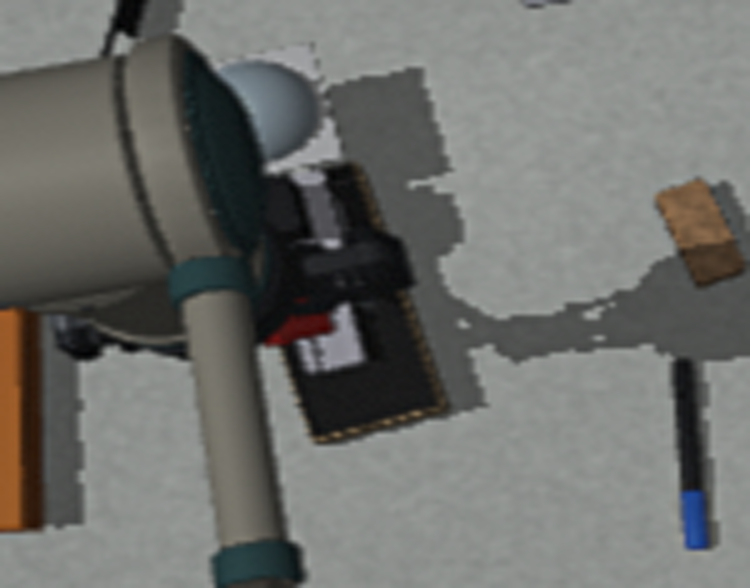

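Emit:
play_rows:
  plan:
    - [[0,0,0,0.02,0],[0,0,0,0.05,0],[0,0,0,0.075,0],[0,0,0,0.0826,0],[0,0.03,0,0.0826,0],[0,0.06,0,0.0826,0],[0,0.085,0,0.0826,0],[0,0.1,0,0.0826,0],[0,0.1,0,0.0826,0],[0,0.1,0,0.0826,0]]

```text
clock: 8.9
position: [0.6076, 0.2194, 0.0917]
ee_rot: [0.701, -0.1, 0.699, 0.101]
contact_force: [0.1, 0.2, 1.0]
width: 0.0854
```

Run:
```python
from h import *
grab("i");to([.608,.219,.055],106.3)
for n in ("side","top"):
    im,d=load("i",n);c=im[170:290,220:370] if n=="side" else im[130:270,190:340]
    cv2.imwrite(f"pics/i_{n}c.png",cv2.resize(c,None,fx=5,fy=4.2,interpolation=cv2.INTER_CUBIC)[:,:,::-1])
```

```text
pos [0.6089 0.2197 0.0932] shift mm [38.2 -0.5 -1.3]
tool y dir deg 106.35 x axis [ 0.006  0.002 -1.   ] q6 [ 2.390e-01  4.480e-01  1.505e+00  1.000e-03  1.182e+00 -1.618e+00]
turn deg 0.05 F [ 0.38 -0.14 -0.26]
```

View pics/i_sidec.png

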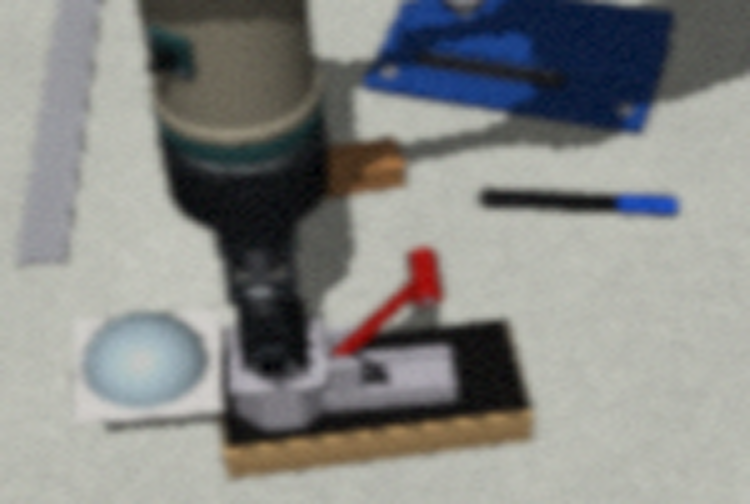

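View pics/i_topc.png

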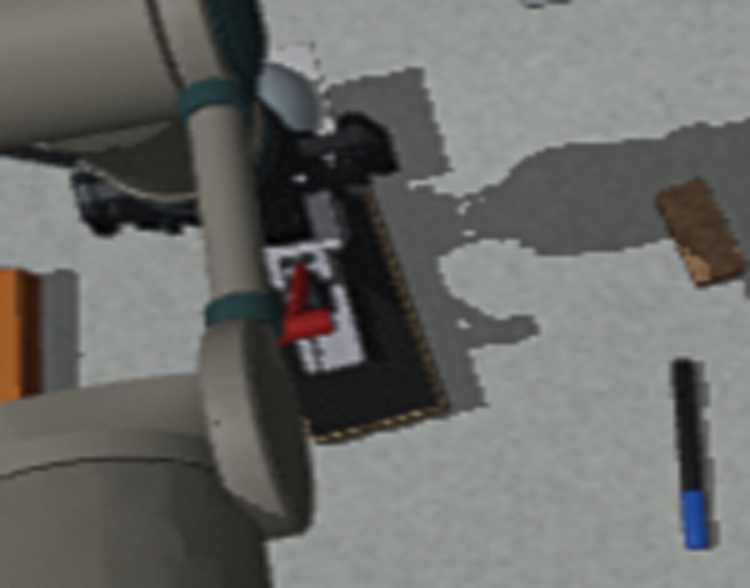

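Run:
```python
from h import *
for X in([.609,.2197,.14],[.609,.2197,.128],[.595,.268,.143]): print(proj("side",X).round(1),proj("top",X).round(1))
im,d=load("i","side");P,H,S,V=masks("side",im,d);X,Y,Z=P[...,0],P[...,1],P[...,2]
m=(V<90)&(Z>.13)&(Z<.17)&(abs(X-.608)<.05)&(abs(Y-.25)<.06)
p=P[m];print(p[p[:,2]<.155].round(3)[::3].tolist())
r=big(((H<8)|(H>170))&(S>130)&(d>0)&(X>.48)&(X<.62)&(Y>.15)&(Y<.26)&(Z>.145));print(P[r].mean(0),P[r].min(0),P[r].max(0))
im,d=load("i","top");P,H,S,V=masks("top",im,d);X,Y,Z=P[...,0],P[...,1],P[...,2]
r=big(((H<8)|(H>170))&(S>130)&(d>0)&(X>.48)&(X<.62)&(Y>.15)&(Y<.26)&(Z>.145));print(P[r].mean(0),P[r].min(0),P[r].max(0))
```

```text
[272.7 242. ] [242.4 176.2]
[273.1 244.7] [243.3 177.1]
[273.7 257.9] [222.5 181.1]
[[0.594, 0.218, 0.132], [0.604, 0.269, 0.147], [0.595, 0.274, 0.151], [0.588, 0.272, 0.151], [0.597, 0.275, 0.148], [0.591, 0.271, 0.144]]
[0.53103243 0.20198345 0.16026756] [0.52194051 0.18322606 0.14726892] [0.53946632 0.21713242 0.16445131]
[0.53107852 0.19177471 0.15977288] [0.52043624 0.18095887 0.14783304] [0.54073793 0.20305176 0.16575166]
```

Emit:
play_rows:
  plan:
    - [[0,0.015,0,-0.0015,0],[0,0.03,0,-0.0025,0],[0,0.037,0,-0.0025,0],[0,0.037,0,-0.0025,0],[0,0.037,0,-0.0025,0],[0.3,0.037,0,-0.0025,0],[0.6,0.037,0,-0.0025,0],[0.9,0.037,0,-0.0025,0],[0.9,0.037,0,-0.0025,0],[0.9,0.037,0,-0.0025,0],[0.9,0.037,0,-0.0025,0],[0.9,0.037,0,-0.0025,0]]
  grip_force: 100

```text
clock: 10.2
position: [0.6071, 0.2188, 0.0566]
ee_rot: [0.703, -0.1, 0.697, 0.101]
contact_force: [0.6, -3.1, 3.2]
width: 0.0249
```

Run:
```python
from h import *
grab("j");to([.608,.219,.055],106.3);s=manip.get_state();print(s["width"],s["moment"])
im,d=load("j","side");c=im[170:290,220:370]
cv2.imwrite(f"pics/j_sidec.png",cv2.resize(c,None,fx=5,fy=4.2,interpolation=cv2.INTER_CUBIC)[:,:,::-1])
```

```text
pos [0.6071 0.2188 0.0566] shift mm [ 1.7 -0.1  0.9]
tool y dir deg 106.36 x axis [ 0.007  0.002 -1.   ] q6 [ 0.238  0.476  1.557 -0.     1.101 -1.618]
turn deg 0.06 F [-0.07 -2.53  3.33]
0.024940787102566194 [-0.31298943 -0.01298433  0.03247761]
```

View pics/j_sidec.png

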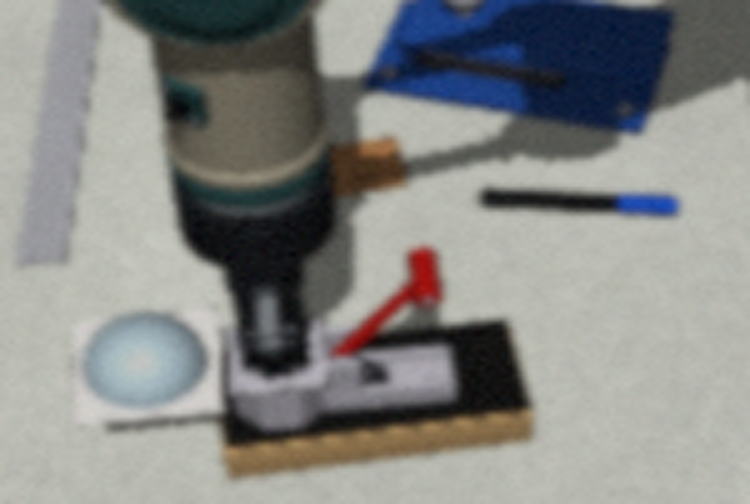

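Emit:
play_rows:
  plan:
    - [[0.9,-0.003,0,0,0],[0.9,-0.01,0,0,0],[0.9,-0.02,0,0,0],[0.9,-0.035,0,0,0],[0.9,-0.05,0,0,0],[0.9,-0.065,0,0,0],[0.9,-0.08,0,0,0],[0.9,-0.088,0,0,0],[0.9,-0.09,0,0,0],[0.9,-0.09,0,0,0],[0.9,-0.09,0,0,0]]
  grip_force: 110

```text
clock: 11.4
position: [0.6057, 0.2185, 0.1456]
ee_rot: [0.702, -0.1, 0.698, 0.101]
contact_force: [0.0, 1.1, -9.8]
width: 0.0248
```

Run:
```python
from h import *
grab("k");to([.564,-.135,.15],84.5);s=manip.get_state();print(s["width"],s["moment"],s["contact_force"])
im,d=load("k","side");c=im[130:270,200:380]
cv2.imwrite(f"pics/k_sidec.png",cv2.resize(c,None,fx=4.2,fy=4.2,interpolation=cv2.INTER_CUBIC)[:,:,::-1])
```

```text
pos [0.6058 0.2185 0.1456] shift mm [  -5.1 -327.5 -139.6]
tool y dir deg 106.36 x axis [ 0.005  0.001 -1.   ] q6 [ 0.238  0.406  1.437 -0.     1.292 -1.618]
turn deg 21.86 F [ 0.29 -0.69 -9.19]
0.024701915923953814 [ 0.00017781 -0.03810907  0.04080602] [ 0.29328674 -0.69387572 -9.19105306]
```

View pics/k_sidec.png

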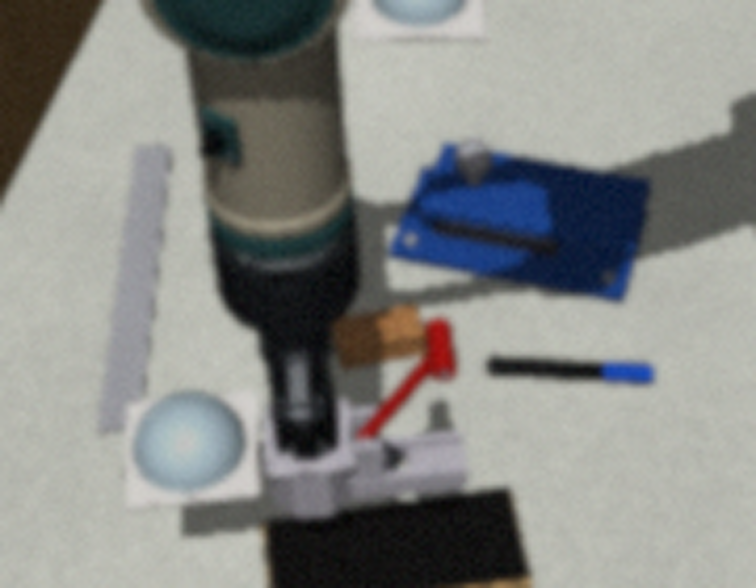

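Emit:
play_rows:
  plan:
    - [[0.9,-0.003,-0.01,-0.004,0],[0.9,-0.005,-0.03,-0.013,2],[0.9,-0.005,-0.06,-0.026,4],[0.9,-0.005,-0.093,-0.04,6.5],[0.9,-0.005,-0.128,-0.055,9],[0.9,-0.005,-0.163,-0.07,11.5],[0.9,-0.005,-0.198,-0.084,14],[0.9,-0.005,-0.23,-0.098,16.5],[0.9,-0.005,-0.257,-0.11,18.5],[0.9,-0.005,-0.275,-0.117,20.5],[0.9,-0.005,-0.28,-0.119,21.9],[0.9,-0.005,-0.28,-0.119,21.9]]

```text
clock: 12.7
position: [0.57, -0.0847, 0.15]
ee_rot: [0.708, 0.035, 0.705, -0.034]
contact_force: [1.0, 1.3, -9.7]
width: 0.025
```

Run:
```python
from h import *
for i in range(4): manip.get_image("top")
grab("l");to([.564,-.135,.15],84.5);s=manip.get_state();print(s["width"],s["moment"],s["contact_force"])
for n in ("side","top"):
    im,d=load("l",n);c=im[100:240,240:420] if n=="side" else im[130:270,300:480]
    cv2.imwrite(f"pics/l_{n}c.png",cv2.resize(c,None,fx=4.2,fy=4.2,interpolation=cv2.INTER_CUBIC)[:,:,::-1])
```

```text
pos [ 0.5705 -0.0826  0.15  ] shift mm [ -0.1 -52.7  -1.5]
tool y dir deg 84.55 x axis [ 0.005  0.002 -1.   ] q6 [-0.267  0.305  1.584  0.003  1.247 -1.743]
turn deg 0.05 F [-0.59 -0.07 -9.  ]
0.02471023356209252 [ 0.0140674  -0.06965838  0.02308092] [-0.59075345 -0.07215935 -8.99933006]
```

View pics/l_sidec.png

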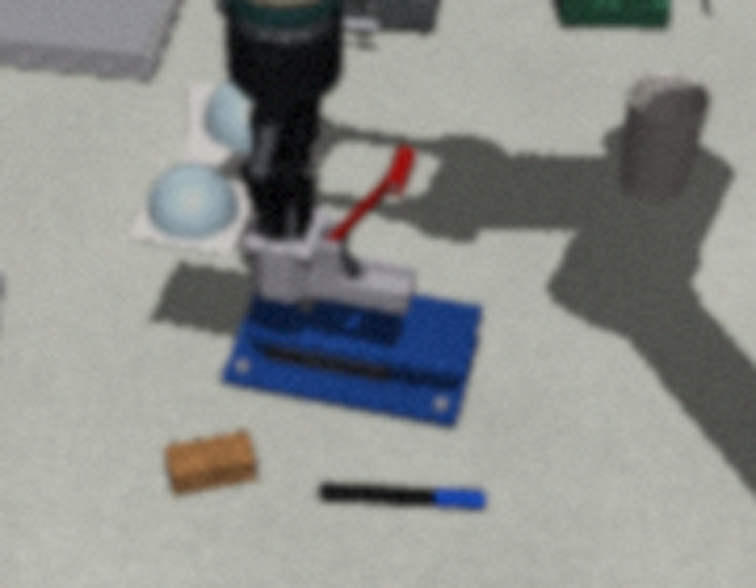

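View pics/l_topc.png

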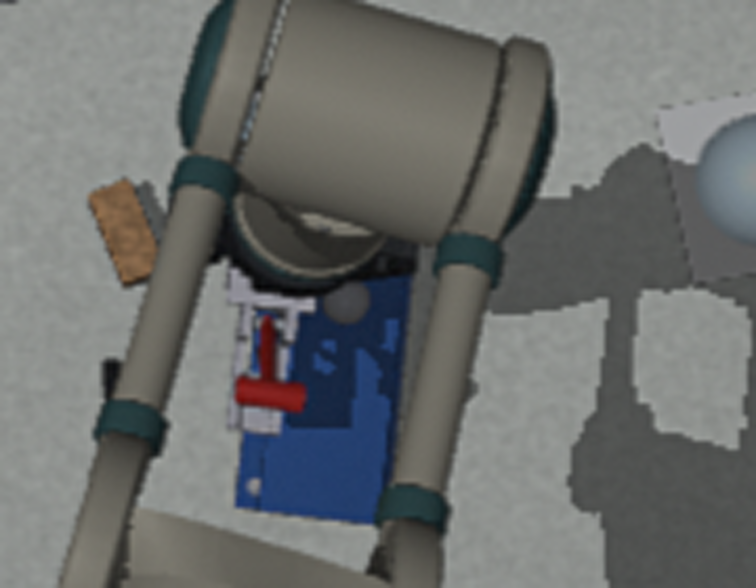

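Run:
```python
from h import *
def dome(t,n,c,zc):
    im,d=load(t,n);P,H,S,V=masks(n,im,d);X,Y,Z=P[...,0],P[...,1],P[...,2]
    m=big((d>0)&(H>85)&(H<115)&(S>22)&(S<140)&(V>70)&(np.hypot(X-c[0],Y-c[1])<.06)&(Z>zc))
    v,u=np.nonzero(m);(cu,cv),r=cv2.minEnclosingCircle(np.stack([u,v],1).astype(np.float32))
    print(t,n,m.sum(),u.mean().round(2),v.mean().round(2),(cu,cv),r,"area r",np.sqrt(m.sum()/np.pi),ray(n,u.mean(),v.mean(),zc).round(4),ray(n,cu,cv,zc).round(4))
for t,c,z in(("a",(.671,.238),.087),):
    for n in("top","side"): dome(t,n,c,z)
dome("j","side",(.671,.238),.087)
dome("l","side",(.637,-.09),.18)
for n in("top","side"):
    im,d=load("l",n);P,H,S,V=masks(n,im,d);X,Y,Z=P[...,0],P[...,1],P[...,2]
    r=big(((H<8)|(H>170))&(S>130)&(d>0)&(X>.4)&(X<.6)&(Y>-.15)&(Y<0)&(Z>.242))
    v,u=np.nonzero(r);print(n,r.sum(),P[r].mean(0).round(4),P[r].min(0).round(3),P[r].max(0).round(3),ray(n,u.mean(),v.mean(),.2515).round(4),cv2.minAreaRect(P[r][:,:2].astype(np.float32)*1000))
```

```text
a top 403 239.22 155.59 (239.6081085205078, 155.6351318359375) 11.923970222473145 area r 11.32602684669552 [0.6737 0.2417 0.087 ] [0.6736 0.2406 0.087 ]
a side 348 247.88 255.53 (247.8627471923828, 256.0686340332031) 11.552369117736816 area r 10.524820207108489 [0.6759 0.2358 0.087 ] [0.6755 0.2374 0.087 ]
j side 354 248.42 255.53 (248.5, 256.0) 11.672718048095703 area r 10.61516366850092 [0.6745 0.2355 0.087 ] [0.6739 0.2369 0.087 ]
l side 241 285.46 147.69 (285.5, 148.0) 9.962529182434082 area r 8.758577656805558 [ 0.6407 -0.0975  0.18  ] [ 0.6403 -0.0961  0.18  ]
top 107 [ 0.49   -0.0743  0.2544] [ 0.482 -0.092  0.249] [ 0.497 -0.056  0.259] [ 0.4902 -0.0745  0.2515] ((490.40191650390625, -74.04902648925781), (35.71200942993164, 14.074790954589844), 83.9113540649414)
side 41 [ 0.4917 -0.0683  0.2537] [ 0.486 -0.092  0.246] [ 0.5   -0.053  0.257] [ 0.4919 -0.0709  0.2515] ((490.1109313964844, -71.78550720214844), (38.51338577270508, 12.916298866271973), 76.13088989257812)
```

Emit:
play_rows:
  plan:
    - [[0.9,0,-0.01,0,0],[0.9,0,-0.025,-0.001,0],[0.9,0,-0.04,-0.0018,0],[0.9,0,-0.0505,-0.0018,0],[0.9,0,-0.0523,-0.0018,0],[0.9,0.008,-0.0523,-0.0018,0],[0.9,0.018,-0.0523,-0.0018,0],[0.9,0.028,-0.0523,-0.0018,0],[0.9,0.033,-0.0523,-0.0018,0],[0.9,0.033,-0.0523,-0.0018,0],[0.9,0.033,-0.0523,-0.0018,0]]

```text
clock: 14.1
position: [0.564, -0.1342, 0.1167]
ee_rot: [0.708, 0.034, 0.705, -0.033]
contact_force: [0.2, 0.3, -8.6]
width: 0.0248
```

Run:
```python
from h import *
for i in range(4): manip.get_image("top")
grab("m");to([.5637,-.1345,.115],84.5);s=manip.get_state();print(s["width"],s["moment"],s["contact_force"])
for n in ("side","top"):
    im,d=load("m",n);c=im[100:240,240:420] if n=="side" else im[130:270,300:480]
    cv2.imwrite(f"pics/m_{n}c.png",cv2.resize(c,None,fx=4.2,fy=4.2,interpolation=cv2.INTER_CUBIC)[:,:,::-1])
    P,H,S,V=masks(n,im,d);X,Y,Z=P[...,0],P[...,1],P[...,2]
    r=big(((H<8)|(H>170))&(S>130)&(d>0)&(X>.4)&(X<.6)&(Y>-.2)&(Y<0)&(Z>.207))
    v,u=np.nonzero(r);print(n,r.sum(),P[r].mean(0).round(4),ray(n,u.mean(),v.mean(),.2165).round(4),cv2.minAreaRect(P[r][:,:2].astype(np.float32)*1000))
```

```text
pos [ 0.5641 -0.1345  0.1173] shift mm [ 2.3 -0.  -0.4]
tool y dir deg 84.55 x axis [ 0.006  0.001 -1.   ] q6 [-0.356  0.335  1.626  0.003  1.175 -1.833]
turn deg 0.05 F [ 0.13  0.27 -9.06]
0.02481724725482552 [ 0.01576784 -0.09611901  0.02081124] [ 0.13134902  0.27338287 -9.05729425]
side 42 [ 0.485  -0.1177  0.2201] [ 0.4854 -0.1221  0.2165] ((483.7782897949219, -120.71571350097656), (36.18198013305664, 13.370997428894043), 74.19515991210938)
top 101 [ 0.4839 -0.1258  0.2209] [ 0.4843 -0.1264  0.2165] ((486.3726501464844, -125.90045166015625), (34.55146026611328, 18.43876838684082), 84.58786010742188)
```

View pics/m_sidec.png

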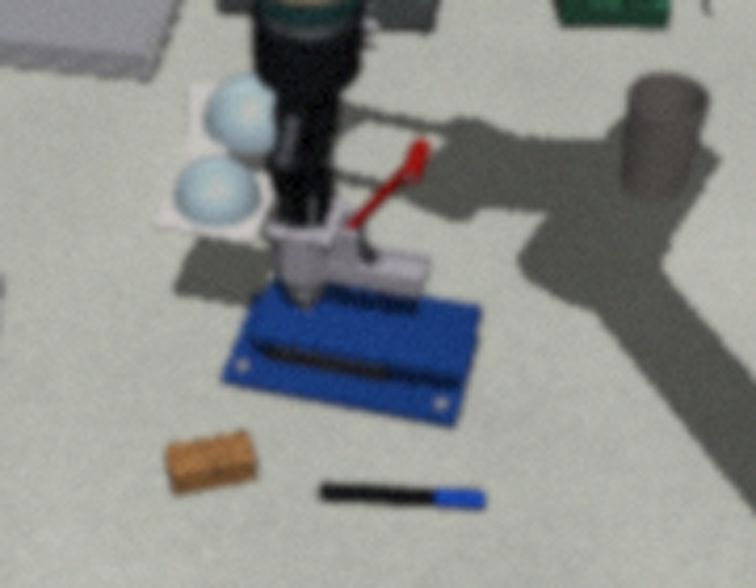

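View pics/m_topc.png

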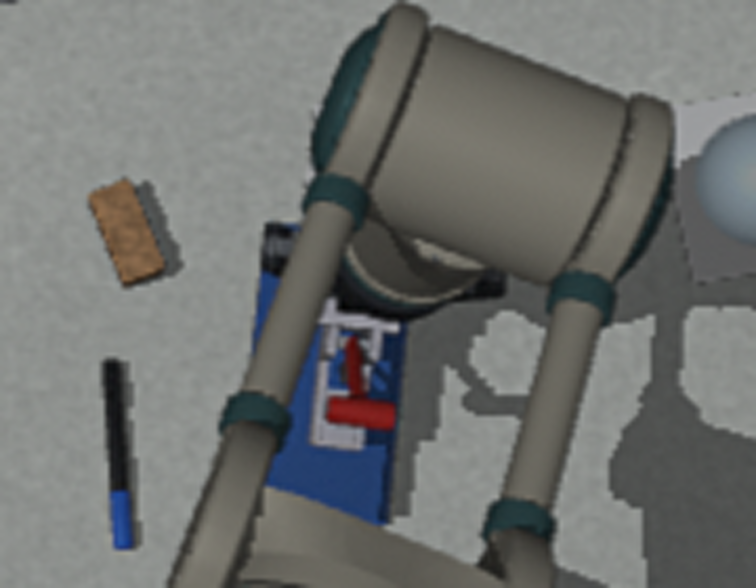

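Emit:
play_rows:
  plan:
    - [[0.9,0.003,0,-0.0003,0],[0.9,0.006,0,-0.0003,0],[0.9,0.009,0,-0.0003,0],[0.9,0.012,0,-0.0003,0],[0.9,0.012,0,-0.0003,0]]

```text
clock: 14.9
position: [0.5634, -0.1343, 0.1046]
ee_rot: [0.708, 0.034, 0.705, -0.033]
contact_force: [-0.5, -0.4, -8.3]
width: 0.025
```

```bash
cat > st.py <<'E'
from h import *
to([.5637,-.1345,.0703],84.5);s=manip.get_state();print("M",s["moment"].round(3),s["clock"],s["width"].round(4))
E
python3 st.py
```

```text
pos [ 0.5634 -0.1343  0.1046] shift mm [34.3 -0.3  0.2]
tool y dir deg 84.55 x axis [ 0.005  0.002 -1.   ] q6 [-0.356  0.346  1.645  0.004  1.148 -1.834]
turn deg 0.05 F [-0.48 -0.39 -8.31]Traceback (most recent call last):
  File "st.py", line 2, in <module>
    to([.5637,-.1345,.0703],84.5);s=manip.get_state();print("M",s["moment"].round(3),s["clock"],s["width"].round(4))
                                                                                                ^^^^^^^^^^^^^^^^
AttributeError: 'float' object has no attribute 'round'
```

Emit:
play_rows:
  plan:
    - [[0.9,0.0015,0,0.0002,0],[0.9,0.003,0,0.0002,0],[0.9,0.0045,0,0.0002,0],[0.9,0.0045,0,0.0002,0]]

```text
clock: 15.3
position: [0.5634, -0.1343, 0.0998]
ee_rot: [0.708, 0.034, 0.705, -0.033]
contact_force: [-1.1, 0.5, -8.8]
width: 0.0249
```

```bash
sed -i 's/s\["width"\].round(4)/s["width"]/' st.py; python3 st.py
```

```text
pos [ 0.5634 -0.1343  0.0998] shift mm [29.5 -0.3  0.2]
tool y dir deg 84.55 x axis [ 0.004  0.002 -1.   ] q6 [-0.356  0.35   1.651  0.004  1.138 -1.833]
turn deg 0.05 F [-1.06  0.5  -8.8 ]
M [ 0.009 -0.038  0.027] 15.3 0.024888395627565982
```

Emit:
play_rows:
  plan:
    - [[0.9,0.0015,0,0.0002,0],[0.9,0.003,0,0.0002,0],[0.9,0.004,0,0.0002,0],[0.9,0.004,0,0.0002,0]]

```text
clock: 15.7
position: [0.5635, -0.1342, 0.0956]
ee_rot: [0.708, 0.034, 0.705, -0.033]
contact_force: [-1.0, 0.4, -8.0]
width: 0.025
```

```bash
python3 st.py
```

```text
pos [ 0.5635 -0.1342  0.0956] shift mm [25.3 -0.3  0.2]
tool y dir deg 84.55 x axis [ 0.004  0.002 -1.   ] q6 [-0.356  0.354  1.656  0.004  1.129 -1.833]
turn deg 0.05 F [-1.03  0.43 -8.04]
M [-0.031 -0.073 -0.004] 15.7 0.024986543561484522
```

Emit:
play_rows:
  plan:
    - [[0.9,0.0012,0,0,0],[0.9,0.0024,0,0,0],[0.9,0.0036,0,0,0],[0.9,0.0036,0,0,0]]

```text
clock: 16.1
position: [0.5633, -0.1341, 0.0917]
ee_rot: [0.707, 0.034, 0.705, -0.033]
contact_force: [-0.3, -0.4, -8.5]
width: 0.0248
```

```bash
python3 st.py
```

```text
pos [ 0.5633 -0.1341  0.0917] shift mm [21.4 -0.4  0.4]
tool y dir deg 84.55 x axis [ 0.003  0.002 -1.   ] q6 [-0.356  0.358  1.661  0.004  1.121 -1.833]
turn deg 0.05 F [-0.29 -0.37 -8.46]
M [ 0.01  -0.098  0.035] 16.1 0.024844860824485653
```

Emit:
play_rows:
  plan:
    - [[0.9,0.002,0,0,0],[0.9,0.004,0,0,0],[0.9,0.006,0,0,0],[0.9,0.007,0,0,0],[0.9,0.007,0,0,0]]

```text
clock: 16.6
position: [0.5631, -0.134, 0.0845]
ee_rot: [0.707, 0.035, 0.705, -0.033]
contact_force: [-0.2, -0.2, -8.9]
width: 0.0249
```

```bash
python3 st.py
```

```text
pos [ 0.5631 -0.134   0.0845] shift mm [14.2 -0.4  0.6]
tool y dir deg 84.55 x axis [ 0.003  0.002 -1.   ] q6 [-0.356  0.365  1.671  0.004  1.105 -1.833]
turn deg 0.05 F [-0.23 -0.22 -8.88]
M [ 0.018 -0.08  -0.019] 16.6 0.024888774086495133
```

Emit:
play_rows:
  plan:
    - [[0.9,0.002,0,0.0003,0],[0.9,0.004,0,0.0003,0],[0.9,0.006,0,0.0003,0],[0.9,0.007,0,0.0003,0],[0.9,0.007,0,0.0003,0]]

```text
clock: 17.1
position: [0.5633, -0.134, 0.0772]
ee_rot: [0.707, 0.035, 0.706, -0.033]
contact_force: [-0.1, 0.9, -8.0]
width: 0.0248
```

```bash
python3 st.py
```

```text
pos [ 0.5633 -0.134   0.0772] shift mm [ 6.9 -0.5  0.5]
tool y dir deg 84.55 x axis [ 0.002  0.003 -1.   ] q6 [-0.356  0.372  1.68   0.004  1.089 -1.833]
turn deg 0.05 F [-0.12  0.85 -8.02]
M [-0.027 -0.121  0.013] 17.1 0.02479457641963245
```

Still no contact and it's past the ball's equator, so the socket is over the ball. I'll slow down for the last few millimetres.

Emit:
play_rows:
  plan:
    - [[0.9,0.0012,0,0,0],[0.9,0.0024,0,0,0],[0.9,0.0036,0,0,0],[0.9,0.004,0,0,0],[0.9,0.004,0,0,0]]

```text
clock: 17.6
position: [0.5632, -0.134, 0.0731]
ee_rot: [0.707, 0.035, 0.706, -0.033]
contact_force: [0.1, 0.5, -8.6]
width: 0.0245
```

```bash
python3 st.py
```

```text
pos [ 0.5632 -0.134   0.0731] shift mm [ 2.8 -0.5  0.5]
tool y dir deg 84.55 x axis [ 0.002  0.003 -1.   ] q6 [-0.356  0.376  1.685  0.004  1.08  -1.833]
turn deg 0.05 F [ 0.1   0.5  -8.58]
M [-0.027 -0.101 -0.012] 17.6 0.024476745900121152
```

Emit:
play_rows:
  plan:
    - [[0.9,0.0008,0,0,0],[0.9,0.0016,0,0,0],[0.9,0.0022,0,0,0],[0.9,0.0022,0,0,0]]

```text
clock: 18.0
position: [0.5632, -0.134, 0.0712]
ee_rot: [0.707, 0.035, 0.706, -0.033]
contact_force: [-0.1, -0.1, -6.3]
width: 0.0251
```

```bash
python3 st.py
```

```text
pos [ 0.5632 -0.134   0.0712] shift mm [ 0.9 -0.5  0.5]
tool y dir deg 84.55 x axis [ 0.002  0.003 -1.   ] q6 [-0.356  0.378  1.688  0.004  1.075 -1.833]
turn deg 0.05 F [-0.14 -0.06 -6.28]
M [ 0.029 -0.008 -0.058] 18.0 0.025144490040864016
```

Emit:
play_rows:
  plan:
    - [[0.9,0.0004,0,0,0],[0.9,0.0008,0,0,0],[0.9,0.0008,0,0,0],[0.9,0.0008,0,0,0],[0.9,0.0008,0,0,0]]

```text
clock: 18.5
position: [0.5632, -0.134, 0.0711]
ee_rot: [0.707, 0.034, 0.705, -0.033]
contact_force: [-3.8, 1.0, 1.7]
width: 0.0248
```

```bash
python3 st.py
```

```text
pos [ 0.5632 -0.134   0.0711] shift mm [ 0.8 -0.5  0.5]
tool y dir deg 84.55 x axis [ 0.003  0.002 -1.   ] q6 [-0.356  0.377  1.688  0.004  1.075 -1.833]
turn deg 0.05 F [-3.8   1.02  1.7 ]
M [ 0.135  0.427 -0.073] 18.5 0.02477062154085943
```

Emit:
play_rows:
  plan:
    - [[0.6,0,0,0,0],[0.4,0,0,0,0],[0,0,0,0,0],[0,0,0,0,0],[0,0,0,0,0],[0,-0.02,0,0,0],[0,-0.05,0,0,0],[0,-0.08,0,0,0],[0,-0.11,0,0,0],[0,-0.13,0,0,0],[0,-0.13,0,0,0],[0,-0.13,0,0,0]]

```text
clock: 19.7
position: [0.5627, -0.1343, 0.2008]
ee_rot: [0.707, 0.035, 0.705, -0.033]
contact_force: [0.3, 1.1, -0.7]
width: 0.0855
```

```bash
cat > chk.py <<'E'
import sys
from h import *
t=sys.argv[1];grab(t);
for n in ("side","top"):
    im,d=load(t,n);c=im[100:240,240:420] if n=="side" else im[130:270,300:480]
    cv2.imwrite(f"pics/{t}_{n}c.png",cv2.resize(c,None,fx=4.2,fy=4.2,interpolation=cv2.INTER_CUBIC)[:,:,::-1])
    P,H,S,V=masks(n,im,d);X,Y,Z=P[...,0],P[...,1],P[...,2]
    r=big(((H<8)|(H>170))&(S>130)&(d>0)&(X>.4)&(X<.6)&(Y>-.2)&(Y<0)&(np.hypot(X-.563,Y+.134)>.068))
    p=P[r];print(n,"bar",r.sum(),p.mean(0).round(4),p.max(0).round(3),cv2.minAreaRect(p[:,:2].astype(np.float32)*1000))
    g=(d>0)&(V<70)&(Z>.125)&(Z<.155)&(np.hypot(X-.563,Y+.134)<.03)
    if g.sum()>10: p=P[g];print(n,"grip",g.sum(),p.mean(0).round(4),np.percentile(p[:,2],[10,50,90]).round(4))
to([.485,-.1265,.1],84.5)
E
python3 chk.py n
```

```text
side bar 36 [ 0.4844 -0.1206  0.1746] [ 0.496 -0.105  0.179] ((486.9240417480469, -122.97711181640625), (36.61640548706055, 16.783424377441406), 82.64064025878906)
side grip 105 [ 0.5634 -0.1271  0.1383] [0.1291 0.1402 0.1433]
top bar 93 [ 0.4832 -0.1254  0.1746] [ 0.495 -0.109  0.181] ((485.3962097167969, -125.28663635253906), (33.79106903076172, 19.30784034729004), 81.96907043457031)
top grip 85 [ 0.5547 -0.1346  0.1413] [0.139  0.1416 0.1443]
pos [ 0.5619 -0.134   0.1994] shift mm [ 99.5  -0.2 -77.2]
tool y dir deg 84.55 x axis [-0.     0.003 -1.   ] q6 [-0.357  0.28   1.495  0.003  1.368 -1.833]
turn deg 0.05 F [-1.19 -1.12 -0.26]
```

View pics/n_sidec.png

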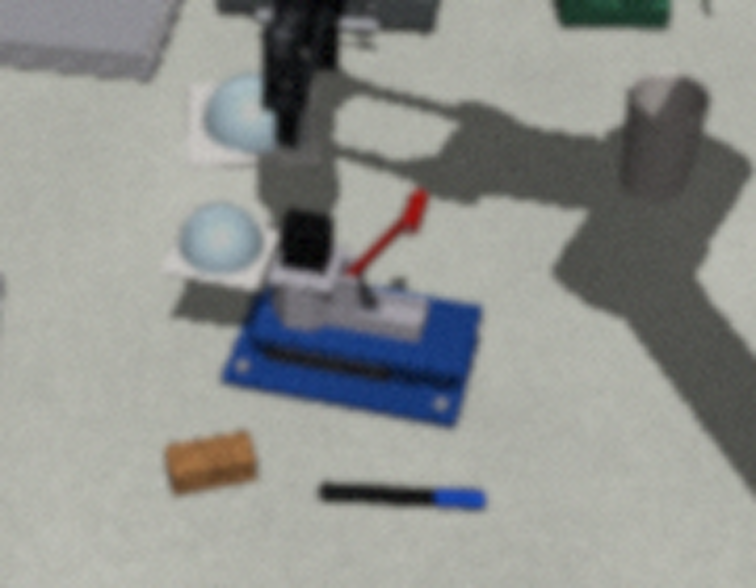

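View pics/n_topc.png

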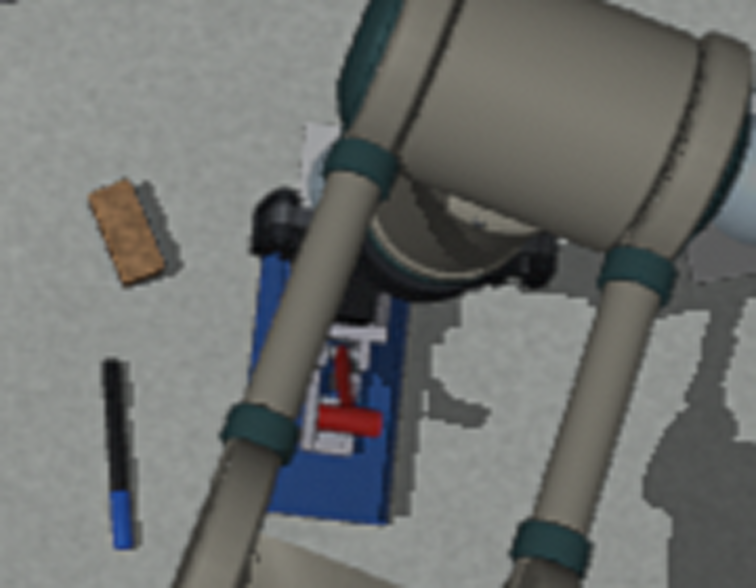

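Emit:
play_rows:
  plan:
    - [[0,0,0,-0.02,0],[0,0,0,-0.05,0],[0,0,0,-0.075,0],[0,0,0,-0.079,0],[0,0,0,-0.079,0],[0,0.025,0,-0.079,0],[0,0.05,0,-0.079,0],[0,0.075,0,-0.079,0],[0,0.09,0,-0.079,0],[0,0.092,0,-0.079,0],[0,0.092,0,-0.079,0]]

```text
clock: 20.9
position: [0.4841, -0.1263, 0.107]
ee_rot: [0.706, 0.035, 0.707, -0.032]
contact_force: [-0.0, 0.3, -0.0]
width: 0.0855
```

```bash
python3 chk.py o
```

```text
Traceback (most recent call last):
  File "chk.py", line 8, in <module>
    r=big(((H<8)|(H>170))&(S>130)&(d>0)&(X>.4)&(X<.6)&(Y>-.2)&(Y<0)&(np.hypot(X-.563,Y+.134)>.068))
  File "h.py", line 34, in big
    i=1+np.argmax(st[1:,4]);return l==i
        ~~~~~~~~~^^^^^^^^^^
ValueError: attempt to get argmax of an empty sequence
```

View pics/o_sidec.png

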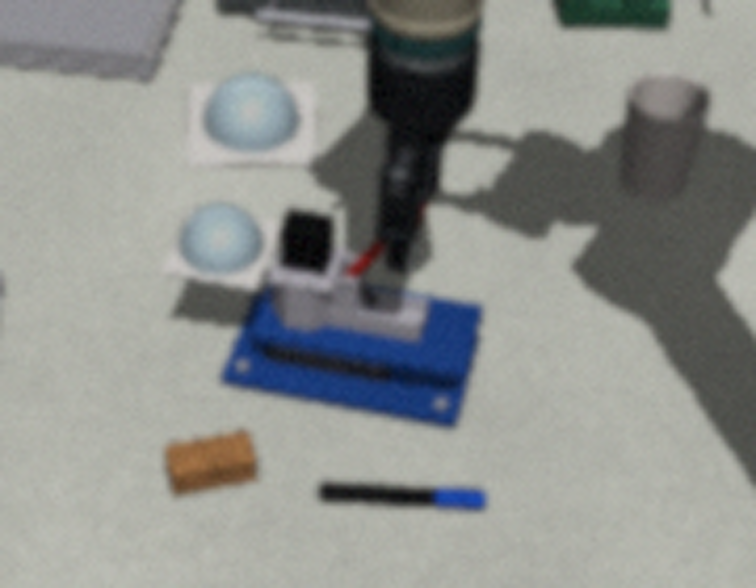

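Emit:
play_rows:
  plan:
    - [[0,0,0,-0.0025,0],[0,0,0,-0.0025,0],[0.3,0,0,-0.0025,0],[0.7,0,0,-0.0025,0],[0.7,0,0,-0.0025,0],[0.7,0,0,-0.0025,0],[0.7,0,0,-0.0025,0]]
  grip_force: 35

```text
clock: 21.7
position: [0.4821, -0.1261, 0.1084]
ee_rot: [0.707, 0.035, 0.706, -0.032]
contact_force: [-0.5, 1.6, 1.7]
width: 0.0355
```

```bash
python3 st.py
```

```text
pos [ 0.4821 -0.1261  0.1084] shift mm [38.2 -0.8 81.9]
tool y dir deg 84.55 x axis [ 0.002  0.003 -1.   ] q6 [-0.398  0.231  1.806  0.004  1.104 -1.876]
turn deg 0.05 F [-0.53  1.62  1.7 ]
M [ 0.082  0.077 -0.007] 21.7 0.03545731217498842
```

Emit:
play_rows:
  plan:
    - [[0.7,0.003,0,-0.0045,0],[0.7,0.0067,0,-0.009,0],[0.7,0.0095,0,-0.0122,0],[0.7,0.0126,0,-0.0152,0],[0.7,0.0158,0,-0.0181,0],[0.7,0.0191,0,-0.0208,0],[0.7,0.0226,0,-0.0234,0],[0.7,0.0262,0,-0.0258,0],[0.7,0.0262,0,-0.0258,0]]

```text
clock: 22.6
position: [0.4558, -0.1234, 0.0822]
ee_rot: [0.707, 0.035, 0.706, -0.032]
contact_force: [-1.4, 1.4, 3.0]
width: 0.0352
```

```bash
python3 st.py
```

```text
pos [ 0.4558 -0.1234  0.0822] shift mm [ 12.   -0.8 108.5]
tool y dir deg 84.55 x axis [ 0.001  0.003 -1.   ] q6 [-0.415  0.222  1.896  0.004  1.024 -1.893]
turn deg 0.05 F [-1.44  1.45  3.  ]
M [ 0.086  0.284 -0.019] 22.6 0.03521491757597655
```

Emit:
play_rows:
  plan:
    - [[0.7,0.0037,0,-0.0021,0],[0.7,0.0074,0,-0.004,0],[0.7,0.0113,0,-0.0058,0],[0.7,0.0153,0,-0.0074,0],[0.7,0.0194,0,-0.0088,0],[0.7,0.0235,0,-0.01,0],[0.7,0.0277,0,-0.011,0],[0.7,0.0305,0,-0.0116,0],[0.7,0.0305,0,-0.0116,0]]

```text
clock: 23.5
position: [0.4434, -0.1221, 0.0514]
ee_rot: [0.706, 0.035, 0.707, -0.032]
contact_force: [-2.9, -0.2, 0.6]
width: 0.0355
```

```bash
python3 st.py
```

```text
pos [ 0.4434 -0.1221  0.0514] shift mm [-19.1  -0.9 120.9]
tool y dir deg 84.57 x axis [-0.001  0.003 -1.   ] q6 [-0.423  0.244  1.962  0.004  0.938 -1.901]
turn deg 0.07 F [-2.88 -0.16  0.57]
M [-0.059  0.357 -0.077] 23.5 0.03550001337118717
```

Emit:
play_rows:
  plan:
    - [[0.7,0.0007,0,0,0],[0.7,0.0014,0,0,0],[0.7,0.002,0,0,0],[0.7,0.002,0,0,0],[0.7,0.002,0,0,0]]

```text
clock: 24.0
position: [0.443, -0.1221, 0.0493]
ee_rot: [0.706, 0.035, 0.707, -0.032]
contact_force: [-4.6, -0.3, 4.8]
width: 0.0354
```

```bash
python3 st.py
```

```text
pos [ 0.443  -0.1221  0.0493] shift mm [-21.2  -0.9 121.3]
tool y dir deg 84.57 x axis [-0.002  0.004 -1.   ] q6 [-0.423  0.247  1.965  0.003  0.933 -1.901]
turn deg 0.07 F [-4.6  -0.25  4.84]
M [-0.078  0.577 -0.007] 24.0 0.035372484946308985
```

Emit:
play_rows:
  plan:
    - [[0.7,0.0005,0,-0.0003,0],[0.7,0.001,0,-0.0005,0],[0.7,0.0015,0,-0.0005,0],[0.7,0.0015,0,-0.0005,0]]

```text
clock: 24.4
position: [0.443, -0.1222, 0.0487]
ee_rot: [0.706, 0.035, 0.707, -0.032]
contact_force: [-4.0, 0.7, 10.4]
width: 0.0358
```

```bash
python3 st.py
```

```text
pos [ 0.443  -0.1222  0.0487] shift mm [-21.7  -0.8 121.3]
tool y dir deg 84.57 x axis [-0.     0.003 -1.   ] q6 [-0.423  0.247  1.967  0.003  0.93  -1.901]
turn deg 0.07 F [-3.97  0.67 10.37]
M [0.107 0.618 0.045] 24.4 0.03577095236509651
```

Emit:
play_rows:
  plan:
    - [[0.4,0.0003,0,0,0],[0,0.0003,0,0,0],[0,0,0,0,0],[0,0,0,0,0],[0,-0.02,0,0,0],[0,-0.05,0,0,0],[0,-0.09,0,0,0],[0,-0.13,0,-0.03,0],[0,-0.16,0,-0.07,0],[0,-0.18,0,-0.1,0],[0,-0.18,0,-0.1,0],[0,-0.18,0,-0.1,0]]

```text
clock: 25.6
position: [0.3439, -0.1134, 0.2291]
ee_rot: [0.707, 0.035, 0.706, -0.033]
contact_force: [0.5, -0.3, 0.2]
width: 0.0855
```

```bash
python3 chk.py p; python3 st.py
```

```text
side bar 59 [ 0.4589 -0.1179  0.1119] [ 0.494 -0.101  0.12 ] ((463.5899658203125, -124.94337463378906), (31.025238037109375, 54.564666748046875), 67.85050201416016)
side grip 92 [ 0.5622 -0.1258  0.1379] [0.1285 0.1399 0.1432]
top bar 136 [ 0.4549 -0.1226  0.1134] [ 0.494 -0.104  0.12 ] ((464.46295166015625, -126.35304260253906), (33.09401321411133, 59.12415313720703), 76.89806365966797)
top grip 167 [ 0.5614 -0.133   0.1409] [0.1385 0.1416 0.1438]
pos [ 0.344  -0.1133  0.228 ] shift mm [127.9  -0.3 141.7]
tool y dir deg 84.57 x axis [-0.001  0.004 -1.   ] q6 [-0.514 -0.073  1.834  0.003  1.383 -1.991]
turn deg 0.07 F [-0.62  0.37  0.26]
pos [ 0.344  -0.1133  0.228 ] shift mm [157.5  -0.9 220.9]
tool y dir deg 84.57 x axis [-0.001  0.004 -1.   ] q6 [-0.514 -0.073  1.834  0.003  1.383 -1.991]
turn deg 0.07 F [-0.62  0.37  0.26]
M [ 0.02  -0.027 -0.031] 25.7 0.08548682892748068
```

View pics/p_sidec.png

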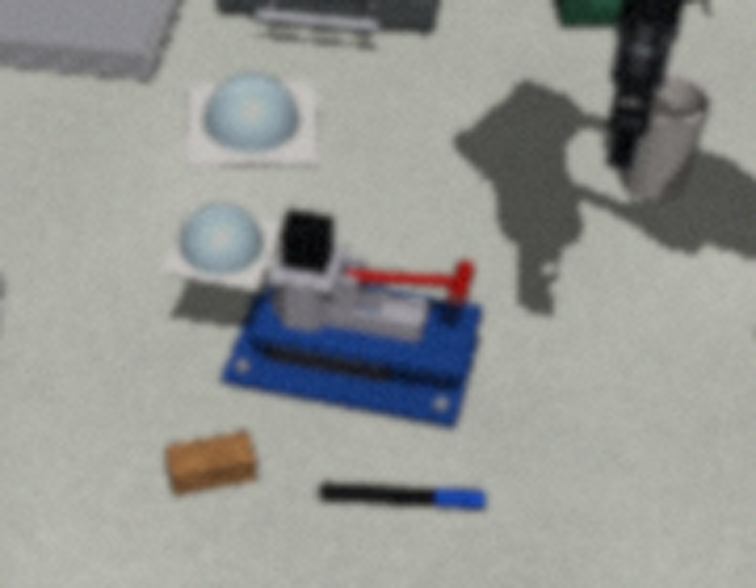

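View pics/p_topc.png

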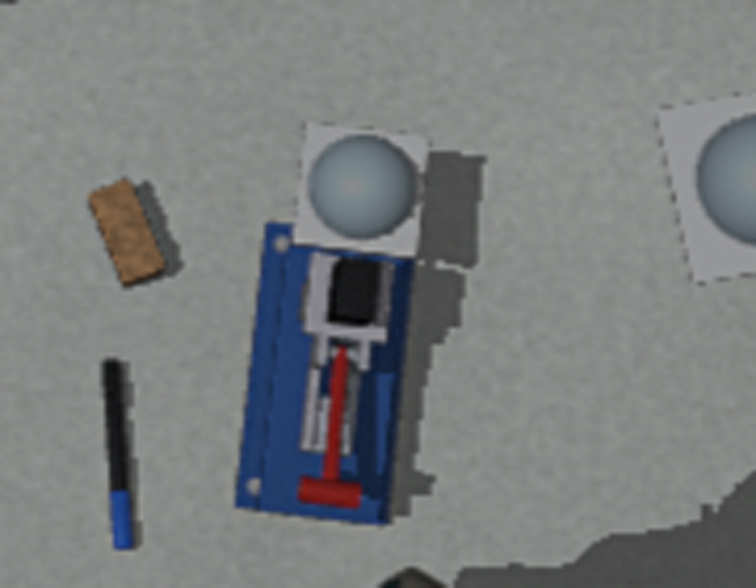

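Run:
```python
from h import *
for t,g,zt in(("a",(.607,.2185),.108),("p",(.5625,-.134),.1218)):
  for n in("top","side"):
    im,d=load(t,n);P,H,S,V=masks(n,im,d);X,Y,Z=P[...,0],P[...,1],P[...,2]
    r=np.hypot(X-g[0],Y-g[1]);m=((H<8)|(H>170))&(S>130)&(d>0)&(abs(r-.119)<.012)&(Z>.07)&(Z<.16)
    m=big(m);print(t,n,m.sum(),"bar z-grip z",(np.median(Z[m])-zt).round(4),(Z[m].mean()-zt).round(4),P[m].mean(0).round(4))
```

```text
a top 93 bar z-grip z -0.0054 -0.0056 [0.4942 0.1846 0.1024]
a side 62 bar z-grip z -0.0049 -0.0056 [0.4952 0.1914 0.1024]
p top 90 bar z-grip z -0.0053 -0.0059 [ 0.4447 -0.1218  0.1159]
p side 35 bar z-grip z -0.0061 -0.0067 [ 0.4468 -0.1151  0.1151]
```

Run:
```python
from rig import manip
print(manip.sign_off())
```

```text
the job is handed in; nothing more can be done
None
```

The coupler is on the blue ball stand with its red handle pressed down, and the job is handed in. The arm was clear and touching nothing, at about 26 s of the 72 s allowed. `sign_off` reports no verdict, so the results below come from my own last measurements.

**What I did**
- I raised the handle to about 0.83 rad while the coupler was still on the parking block.
- I lifted the coupler by its grip, carried it over and lowered it by feel. It met nothing until the saddle, where it stopped under about 10 N.
- I let go, pinched the bar, carried it down to its rubber stop with about 10 N and backed the arm off.

**Last checks**
- **Height:** the grip top reads 0.1416 m, so its centre is at about 0.122 m (limit 0.1335 m).
- **Position:** the grip is about 7 mm from the stand's mark (limit 14.5 mm), with the tongue lying back along the saddle.
- **Handle:** the bar's height relative to the grip matches its fully-down start to within about 1 mm, so the angle is about 0 rad.
- **Bystanders:** none looked moved in the last pictures near the stand. I did not measure all seven.

**What disagreed or went wrong**
- **Fingertip height:** the real fingertips sit about 37 mm above the reported TCP. My first pinch closed above the bar on nothing, and I corrected for the offset after that.
- **Camera mismatch:** the side view puts things about 4 to 7 mm further in y than the top view. I relied on the top view and the grasps.
- **My error:** my first move used -5 m where I meant -5 mm. The per-row limit kept it to about 20 mm, and it touched nothing.

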